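Load and lock a specimen vise for the microscope

ROBOT

A 6-joint arm with a two-finger parallel gripper is mounted at the origin on the work surface. World frame = base frame: x ahead of the robot, y to its left, z up, the work surface at z = 0. Lengths are in mm, angles in rad, forces in N, time in s.
With the tool pointing down it reaches from about 350 to 875 mm from the base axis. Payload 4.2 kg.
Tool frame: the origin (TCP) lies midway between the tips of the shut fingers; the grasp point (between the pads) lies 19 mm behind it; z points along the fingers, y is the line along which they close (so a half turn about z gives the same grasp; the last joint's range is limited). The gripper opens to 85 mm and grips with 20 to 120 N. Pads are 22 mm wide; open, the fingers measure 114 mm over their backs; the gripper's body (76 mm by 85 mm) begins 54 mm behind the grasp point. The pads swing forward as they close: fully open they stand 13 mm farther back than shut.
Start: joints at [0.259, 0.385, 0.008, 0, -1.194, -0.259], TCP at [624.979, 0.025, 231.312] pointing down, gripper open.
Joint ranges: [-3.14, 3.14], [-1.21, 2.06], [-1.07, 1.41], [-3.16, 2.05], [-2.99, -0.16], [-3.1, 3.1]. Speed limits (rad/s): [2.79, 2.79, 3.14, 3.14, 3.14, 3.14].

INTERFACE

Orientations are given as a unit quaternion [x, y, z, w].
In Python, from bench import arm gives the robot as it stands.
- The arm moves only by the tool send_rows, never from a script. Its argument "targets" is a list of rows, each an object of numbers: "gripper": the gripper command: -1 is fully open, 1 is shut, values between are in proportion; "x", "y", "z": the shift along the tool's x, y, z in cm; "ax", "ay", "az": the turn, a rotation vector about the tool's x, y, z in degrees. A call has 1 to 5 rows; each row shifts and turns the commanded pose from where the row before left it, along the tool's axes as they then stand; what a row does not reach is not made up. A row lasts 1/12 s, in which the tool goes at most 41.7 mm and 7.16 degrees, less where a joint would pass 70% of its speed; a pose out of reach is approached as far as the arm can. A call is refused whole if a number of a shift passes 4.17 or a number of a turn 7.16, either way. A call with a gripper value outside its range is refused whole. The fingers move at their own pace and stop on an object; the grip force is fixed at half the most. Time passes only in rows, so rows that do not move let the fingers close. It gives the time, the measured TCP pose, the force, the opening and the grip force at its end, in the units of the state.
- arm.read_state(): the state, without advancing time (a new reading comes with each control period).
- arm.get_image(name): name is "scene" or "side" or "wrist"; returns (picture, depth): 400x640x3 uint8, red, green, blue; 400x640 float32, mm along the optical axis (not along the pixel's ray), 0 where there is no reading.
- arm.camera_model(name): a dict with "fx", "fy", "cx", "cy" (pixels), "cam_to_world" (4x4, takes a point from camera to world coordinates). Camera axes: x right, y down, z forward; pixel columns grow to the right and rows downward; lengths in mm; the calibration is good to about 2 mm. The wrist camera is an equidistant fisheye: a pixel r from the principal point sees the ray r / f radians off the axis. A picture is of the moment at which its call begins: read the wrist's pose just before it. camera_model takes no time and is no camera call; for the wrist camera it gives the pose at the moment of the call.
- arm.job_done(): hands the job in; it is judged then, once.
Trained networks look in the newest picture that a camera, given by its name, has taken for a name from the list of things; names that differ only in an ending like _2 or _b are one class to them, and where a whole thing is asked for, a point or a joint stands for the part that bears it (a point fixed in the world has none). Each returns a list of dicts, best first, with "score" (0 to 1); they miss things now and then, are a little off and sometimes report something else, mostly with a low value. They report only what shows in the picture. A call takes as long as a camera call.
- arm.boxes_of(camera, thing): "rect" ([left, top, width, height] in pixels, round what is visible of it).
The state is a dict: "clock": time; "joints": joint angles; "joint_vel": joint speeds; "joint_efforts": joint torques, N m; "position": TCP position; "ee_rot": TCP orientation; "contact_force": force on the tool from outside, world axes, zero at the start; "wrist_torque": the same for the moment, N m; "gripper_width": finger opening in mm; "grasp_force": force on a finger pad.
Only numpy, scipy, OpenCV 4.12 (cv2) and the standard library are available. Lean on these libraries where they do the work, as an engineer would, in place of code of your own. Each camera call takes 0.05 s, during which the arm holds its last target. There are 200 camera calls.

TASK

Prepare the blue specimen vise for the microscope. First push its two brass parallels in until both ends are flush with the end of the vise base; then set every resin specimen block lying on the bench into a jaw station of its own, centred there and metal face up, and tap each one down until it sits level and hard on both parallels, so that they can no longer slide. When all are down, turn the black lock dial to its fourth click from the anticlockwise stop (white pointer at the green tick), let go, and leave the dish, the objective and the reagent bottle where they stand.

Things in the scene. Friction and masses are not known exactly. Their poses are not given: they have to be found in the camera images.
- vise: Blue fixed vise. Origin: underside centre, on the bench; x across the jaws (0 = middle of the loaded slot), y along them, z up. Base plate 112 x 224 mm (y -112 to +112), 10 mm thick. Fixed aluminium jaw on the -x side: face at x = -15 mm, back at -35, y -105 to +105. Four sprung steel jaws on the +x side. Blue rail, 34 mm high, at x 46 to 58 mm. Jaw tops at z = 52 mm.
- slot (a point): Middle of the slot between the jaws, at jaw-top height (vise 0, 0, 52 mm). Both jaw faces are upright from z = 10 to 36 mm and lean outward above that (6 mm in 16 mm) as a lead-in. A block between them is held by friction and stays at whatever height it is left: pushing it down takes about 5 to 12 N all the way, then it meets the parallels and stops hard.
- jaw0 (a joint): Slide of the sprung jaw of station 0, 44 mm long: 0 = empty (face at vise x = +12.5 mm, back at +32.5), growing towards vise +x, at most 0.007 m; about 0.0025 with a block between the jaws. Spring 5.5 N at first, 1 N more per mm.
- jaw1 (a joint): Slide of the sprung jaw of station 1, 44 mm long: 0 = empty (face at vise x = +12.5 mm, back at +32.5), growing towards vise +x, at most 0.007 m; about 0.0025 with a block between the jaws. Spring 5.5 N at first, 1 N more per mm.
- jaw2 (a joint): Slide of the sprung jaw of station 2, 44 mm long: 0 = empty (face at vise x = +12.5 mm, back at +32.5), growing towards vise +x, at most 0.007 m; about 0.0025 with a block between the jaws. Spring 5.5 N at first, 1 N more per mm.
- jaw3 (a joint): Slide of the sprung jaw of station 3, 44 mm long: 0 = empty (face at vise x = +12.5 mm, back at +32.5), growing towards vise +x, at most 0.007 m; about 0.0025 with a block between the jaws. Spring 5.5 N at first, 1 N more per mm.
- station0 (a point): Centre of jaw station 0 (first, at the vise's -y end) at the level of the parallels' tops, 24 mm above the bench, where the centre of a seated block's underside comes to lie. In the vise frame at x = 0, y = -81 mm.
- station1 (a point): Centre of jaw station 1 (second) at the level of the parallels' tops, 24 mm above the bench, where the centre of a seated block's underside comes to lie. In the vise frame at x = 0, y = -27 mm.
- station2 (a point): Centre of jaw station 2 (third) at the level of the parallels' tops, 24 mm above the bench, where the centre of a seated block's underside comes to lie. In the vise frame at x = 0, y = 27 mm.
- station3 (a point): Centre of jaw station 3 (fourth, next to the dial) at the level of the parallels' tops, 24 mm above the bench, where the centre of a seated block's underside comes to lie. In the vise frame at x = 0, y = 81 mm.
- parallel_a (a joint): Brass parallel on the fixed jaw side of the slot (centre line at vise x = -10 mm): a bar 6 mm wide, 224 mm long, from z = 10 to 24 mm above the bench. Value in m: how far its end sticks out of the base's -y end; 0 is flush, against its stop; at most 0.03. Slides towards vise +y with about 0.5 N and stays where it is left.
- parallel_b (a joint): Brass parallel on the sprung jaw side of the slot (centre line at vise x = 10 mm): a bar 6 mm wide, 224 mm long, from z = 10 to 24 mm above the bench. Value in m: how far its end sticks out of the base's -y end; 0 is flush, against its stop; at most 0.03. Slides towards vise +y with about 0.5 N and stays where it is left.
- parallel_a_end (a point): Middle of the protruding (-y) end face of parallel_a, 17 mm above the bench; moves with the parallel, and lies at vise y = -112 mm when it is flush.
- parallel_b_end (a point): Middle of the protruding (-y) end face of parallel_b, 17 mm above the bench; moves with the parallel, and lies at vise y = -112 mm when it is flush.
- dial (a joint): Lock dial on an upright axis, in rad, growing clockwise seen from above. Click stops every 30 degrees (0.5236 rad): 0 at the anticlockwise stop, up to the sixth click at 3.142; the fourth click is 2.094. A sprung detent (roughly 0.06 N m to pass) pulls it into the nearest click when let go.
- dial_grip (a point): On the dial's axis at the height to grip, 49 mm above the bench, in the vise frame at x = 0, y = +162 mm. Its x axis turns with the dial and lies along the black grip bar: 42 mm long, 14 mm thick, z 27 to 58 mm, above a 44 mm disc (top at 27 mm).
- dial_zero (a point): First white tick, at the vise -x side of the dial, on the blue dial housing (66 x 66 mm, 20 mm high). The white line on the bar points to it at dial value 0. Ticks follow clockwise, one per click; the fourth click's tick is green.
- specimen_red: Block of bright red mounting resin on a 10 mm steel sole, a small steel sample in its top face; loose, standing on the bench, or None if absent: 30 mm (x) x 40 mm (y) x 52 mm high, about 155 g. Origin: centre of the underside; z up. Its 30 mm width goes between the jaws (block x along vise x, either way round). Seated, its underside lies 24 mm and its top 76 mm above the bench.
- specimen_green: Block of green mounting resin on a 10 mm steel sole, a small brass sample in its top face; loose, standing on the bench, or None if absent: 30 mm (x) x 40 mm (y) x 52 mm high, about 155 g. Origin: centre of the underside; z up. Its 30 mm width goes between the jaws (block x along vise x, either way round). Seated, its underside lies 24 mm and its top 76 mm above the bench.
- specimen_white: Block of white mounting resin on a 10 mm steel sole, a small copper sample in its top face; loose, standing on the bench, or None if absent: 30 mm (x) x 40 mm (y) x 52 mm high, about 155 g. Origin: centre of the underside; z up. Its 30 mm width goes between the jaws (block x along vise x, either way round). Seated, its underside lies 24 mm and its top 76 mm above the bench.
- specimen_yellow: Block of yellow mounting resin on a 10 mm steel sole, a small dark steel sample in its top face; loose, standing on the bench, or None if absent: 30 mm (x) x 40 mm (y) x 52 mm high, about 155 g. Origin: centre of the underside; z up. Its 30 mm width goes between the jaws (block x along vise x, either way round). Seated, its underside lies 24 mm and its top 76 mm above the bench.
- dish: Glass dish, 90 mm wide, 18 mm high, bystander; origin under its centre.
- objective: Dark steel microscope objective, 34 mm wide, 52 mm high, standing; bystander; origin under its centre.
- reagent: Amber reagent bottle, 48 mm wide, 100 mm high, bystander; origin under its centre.

How it is judged:
By the outcome, as a careful person would: the job done as asked, in the order asked, and still so for the second after the job is handed in, with the robot touching nothing.
Of specimen_red, specimen_green, specimen_white, specimen_yellow only 3 to 4 are there at a start; the rules pass over those that are not, and their reading is None.
At some moment in a run one of specimen_red, specimen_green, specimen_white, specimen_yellow may be knocked a few centimetres aside while the robot is not near it.
It also fails if it takes over 210 s, if anything falls off the work surface, if the arm or the gripper's body presses on something with over 40 N, if the wrist force passes 120 N, or if a joint passes its speed limit or range.

## Working session

There is one attempt and no reset: what is moved stays moved. The work goes in short steps, Python scripts to look and compute and a tool call to move; the robot and the scene stay as the last step left them, time stands still between calls to the robot, and variables do not carry over. Pictures are saved under pics/ and viewed, at most 14 in all, crops included, and the job is handed in when it is done.

Besides the shell and the picture viewer there is one more tool, called after "Emit:" by a JSON object that holds its "fn" and its "kwargs". send_rows: Moves the arm, as the interface text tells. Its arguments: {"type":"object","properties":{"targets":{"type":"array"}},"required":["targets"]}

```bash
mkdir -p pics; ls; cat > h.py <<'E'
from bench import arm
import numpy as np, cv2
from scipy.spatial.transform import Rotation as R
def cloud(name):
    im,d=arm.get_image(name); m=arm.camera_model(name)
    v,u=np.mgrid[:400,:640]
    P=np.stack([(u-m['cx'])/m['fx']*d,(v-m['cy'])/m['fy']*d,d],-1)
    T=np.array(m['cam_to_world']); W=P@T[:3,:3].T+T[:3,3]; W[d==0]=np.nan
    return im,W
def save(im,f): cv2.imwrite('pics/'+f,cv2.cvtColor(im,cv2.COLOR_RGB2BGR))
E
python3 - <<'E'
from h import *
s=arm.read_state(); print({k:np.round(v,3).tolist() for k,v in s.items()})
for n in ['scene','side']:
    im,W=cloud(n); save(im,n+'0.png'); np.savez(n+'0.npz',im=im,W=W)
    print(n,np.round(arm.camera_model(n)['cam_to_world'],2).tolist())
    for t in ['vise','dial','specimen_red','specimen_green','specimen_white','specimen_yellow','dish','objective','reagent','parallel_a_end','dial_zero']:
        for b in arm.boxes_of(n,t)[:2]:
            x,y,w,h=np.array(b['rect']).astype(int)
            print(n,t,round(b['score'],2),b['rect'],np.round(np.nanmedian(W[y+h//3:y+2*h//3+1,x+w//3:x+2*w//3+1],axis=(0,1))))
E
```

```text
pics
{'clock': 0.0, 'joints': [0.259, 0.386, 0.007, -0.0, -1.194, -0.259], 'joint_vel': [0.002, 0.001, 0.0, -0.001, 0.001, -0.002], 'joint_efforts': [-0.001, -39.229, 18.84, 4.186, -0.005, 0.0], 'position': [624.406, 0.011, 230.224], 'ee_rot': [-0.707, 0.707, 0.001, -0.001], 'contact_force': [-0.049, 0.539, -0.167], 'wrist_torque': [-0.004, -0.017, 0.0], 'grasp_force': 0.0, 'gripper_width': 85.528}
scene [[-0.22, 0.78, -0.58, 1129.21], [0.97, 0.17, -0.14, 119.97], [-0.01, -0.6, -0.8, 797.41], [0.0, 0.0, 0.0, 1.0]]
scene vise 0.73 [286.7, 176.7, 145.9, 62.2] [569.  96.  32.]
scene dial 0.82 [406.3, 202.3, 18.2, 22.6] [559. 222.  46.]
scene specimen_red 0.82 [451.0, 171.8, 25.0, 25.7] [451. 323.  48.]
scene specimen_green 0.73 [155.8, 178.2, 27.3, 24.8] [ 618. -339.   48.]
scene specimen_green 0.16 [287.1, 180.4, 144.1, 58.5] [574.  99.  32.]
scene specimen_white 0.61 [464.0, 221.2, 26.2, 26.7] [590. 352.  50.]
scene specimen_white 0.4 [296.8, 191.6, 18.8, 16.6] [576. -24.  47.]
scene specimen_yellow 0.61 [206.9, 130.4, 20.7, 29.3] [ 447. -289.   39.]
scene specimen_yellow 0.5 [381.6, 
[... 1084 characters left out ...]
243.9, 162.6, 15.9, 17.5] [545. 216.  38.]
side specimen_white 0.6 [220.9, 125.8, 20.0, 24.8] [562. 342.  42.]
side specimen_white 0.57 [336.7, 352.1, 23.0, 34.9] [ 420. -297.   51.]
side specimen_yellow 0.78 [337.9, 348.8, 21.2, 36.9] [ 424. -295.   52.]
side specimen_yellow 0.55 [295.4, 201.5, 16.6, 26.3] [562.  32.  47.]
side dish 0.72 [346.7, 169.3, 39.9, 20.7] [769.  59.   5.]
side dish 0.41 [302.9, 235.0, 16.9, 25.7] [528. -44.  25.]
side objective 0.71 [315.3, 137.4, 13.7, 23.4] [577. -10. 257.]
side objective 0.44 [269.9, 188.2, 61.5, 66.8] [554.  26.  26.]
side reagent 0.9 [435.3, 215.2, 27.4, 42.5] [ 757. -208.   68.]
side dial_zero 0.6 [235.6, 156.2, 106.5, 110.6] [554.  66.  32.]
```

View pics/scene0.png

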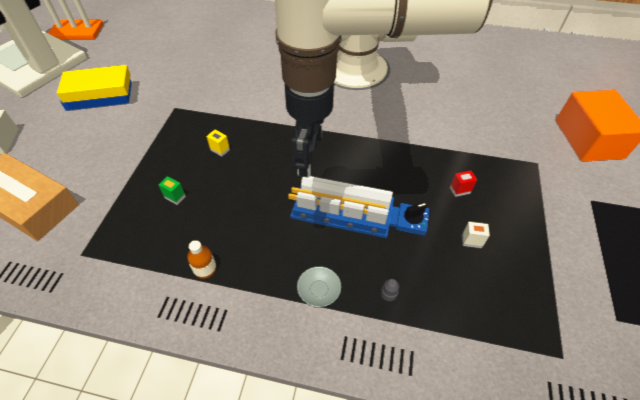

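View pics/side0.png

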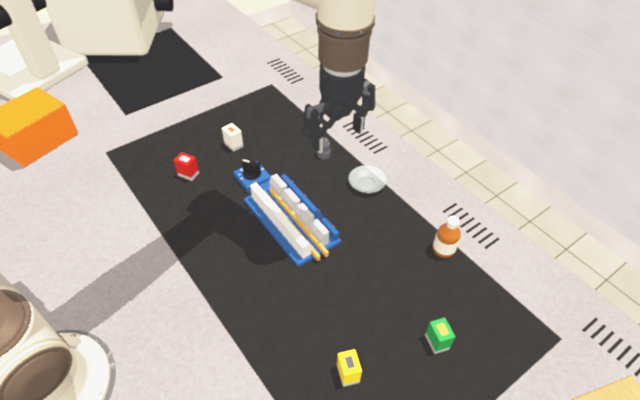

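The scene shows all four blocks: red (463,183), white (476,234), green (172,190) and yellow (218,143). The vise is at (345,205) with its fixed jaw towards the robot, and both parallels stick out at the left end (290,196). The dial is at (414,213).

```bash
cat >> h.py <<'E'
def rect(P):
    (c,wh,a)=cv2.minAreaRect(P[:,:2].astype(np.float32)); w,h=wh
    # yaw of the short side ("block x"), folded to (-90,90]
    y=a if w<h else a+90
    return np.round(c,1),np.round(sorted(wh),1),round((y+90)%180-90,1)
def top(W,c,z0,z1,r):
    with np.errstate(invalid='ignore'):
        k=(np.hypot(W[...,0]-c[0],W[...,1]-c[1])<r)&(W[...,2]>z0)&(W[...,2]<z1)
    return W[k]
E
python3 - <<'E'
from h import *
for n in ['scene','side']:
    z=np.load(n+'0.npz'); W=z['W'];im=z['im'].astype(int)
    for t,c in dict(red=(441,317),green=(605,-341),white=(575,347),yellow=(435,-292)).items():
        P=top(W,c,46,60,45); print(n,t,len(P),rect(P) if len(P)>5 else '',np.median(P[:,2]).round(1))
    P=top(W,(555,90),47,60,170); 
    blue=(im[...,2]>im[...,0]+60)&(im[...,2]>60)
    with np.errstate(invalid='ignore'): B=W[blue&(np.hypot(W[...,0]-555,W[...,1]-90)<220)&(W[...,2]<45)]
    print(n,'blue',len(B),rect(B)); 
    c,U=P[:,:2].mean(0),np.linalg.svd(P[:,:2]-P[:,:2].mean(0),full_matrices=False)[2]; print('jaws',len(P),c.round(1),U[0].round(3), np.round(np.percentile((P[:,:2]-c)@U.T,[1,99],axis=0),1).tolist())
E
```

```text
scene red 207 (array([434.5, 327.6]), array([32.5, 43.2]), 29.1) 51.9
scene green 206 (array([ 604.9, -340.7]), array([31.5, 44.7]), -17.6) 51.4
scene white 265 (array([576.8, 355.8]), array([33.3, 42.1]), 4.9) 52.0
scene yellow 161 (array([ 432.3, -290. ]), array([32. , 42.2]), -20.9) 51.0
scene blue 1940 (array([570.6, 101.9]), array([109.6, 318.6]), 14.2)
jaws 1149 [546.6  83.4] [0.033 0.999] [[-123.6, -34.2], [154.2, 35.2]]
side red 196 (array([432.4, 327. ]), array([32.8, 43.3]), 26.6) 51.3
side green 380 (array([ 604. , -342.3]), array([31.4, 41.8]), -17.6) 51.8
side white 163 (array([575.4, 352.7]), array([32.8, 48.2]), 1.5) 51.6
side yellow 432 (array([ 431.1, -290.9]), array([30.6, 41.7]), -22.6) 51.7
side blue 1892 (array([558. , 109.5]), array([128.1, 327.1]), -1.5)
jaws 1148 [542.2  71.4] [-0.034 -0.999] [[-161.4, -36.3], [115.0, 31.7]]
```

Emit:
{"fn": "send_rows", "kwargs": {"targets": [{"x":-1.6,"y":1.6,"z":-2.4},{"x":-1.6,"y":1.6,"z":-2.4},{"x":-1.6,"y":1.6,"z":-2.4},{"x":-1.6,"y":1.6,"z":-2.4},{"x":-1.6,"y":1.6,"z":-2.4}]}}

```text
$.targets[0]: bad value
```

Emit:
{"fn": "send_rows", "kwargs": {"targets": [{"gripper":0.86},{"gripper":0.86},{"gripper":0.86}]}}

```text
$.targets[0]: bad value
```

```bash
cat >> h.py <<'E'
def wcloud():
    m=arm.camera_model('wrist'); im,d=arm.get_image('wrist')
    v,u=np.mgrid[:400,:640]; a=(u-m['cx'])/m['fx']; b=(v-m['cy'])/m['fy']; th=np.hypot(a,b)
    k=np.where(th>1e-6,np.tan(np.minimum(th,1.4))/np.maximum(th,1e-9),1)
    P=np.stack([a*k*d,b*k*d,d],-1); T=np.array(m['cam_to_world']); W=P@T[:3,:3].T+T[:3,3]; W[(d==0)|(th>1.3)]=np.nan
    return im,W
E
python3 - <<'E'
from h import *
s=arm.read_state(); print({k:np.round(s[k],2).tolist() for k in ['clock','position','ee_rot','contact_force','gripper_width']})
m=arm.camera_model('wrist'); print(m['fx'],m['cx'],np.round(m['cam_to_world'],2).tolist())
im,W=wcloud(); save(im,'w1.png'); np.savez('w1.npz',im=im,W=W)
E
```

```text
{'clock': 1.2, 'position': [624.98, 0.04, 231.32], 'ee_rot': [-0.71, 0.71, 0.0, 0.0], 'contact_force': [0.26, 0.22, 0.06], 'gripper_width': 85.3}
309.70691628693146 317.9554275160975 [[-1.0, 0.0, 0.0, 626.11], [0.0, 0.96, 0.28, -70.01], [0.0, 0.28, -0.96, 374.2], [0.0, 0.0, 0.0, 1.0]]
```

View pics/w1.png

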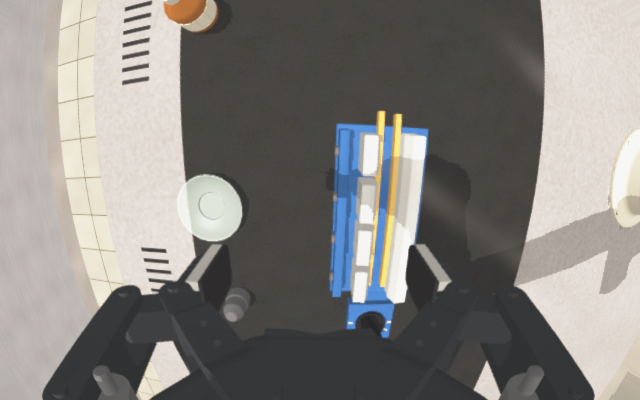

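The picture shows the vise from (335,125) to (425,300). The fixed jaw is on the right, the parallel ends are at (381,113) and (398,115), and the dial is at (370,322).

```bash
python3 - <<'E'
from h import *
z=np.load('w1.npz'); W=z['W']; im=z['im'].astype(int)
from scipy.optimize import minimize
with np.errstate(invalid='ignore'): k=(W[...,2]>46)&(W[...,2]<58)&(np.abs(W[...,0]-550)<90)&(W[...,1]>-60)&(W[...,1]<185)
P=W[k]
# segments
n,lab=cv2.connectedComponents(k.astype(np.uint8))
for i in range(1,n):
    Q=W[lab==i]
    if len(Q)>80: print(len(Q),rect(Q),np.median(Q[:,2]).round(1))
blue=(im[...,2]>im[...,0]+60)&(im[...,2]>60)
with np.errstate(invalid='ignore'): b=blue&(np.abs(W[...,2]-10)<5)&(W[...,1]<100)
print('plate',rect(W[b]))
br=(im[...,0]>im[...,2]+70)&(np.abs(W[...,2]-24)<7)&(np.abs(W[...,0]-550)<90)&(np.abs(W[...,1])<150)
n,lab=cv2.connectedComponents(br.astype(np.uint8))
for i in range(1,n):
    Q=W[lab==i]
    if len(Q)>30: print('brass',len(Q),rect(Q),Q[:,1].min().round(1),np.median(Q[:,2]).round(1))
E
```

```text
602 (array([569.6, -21.9]), array([17.2, 43.6]), -0.7) 50.5
2275 (array([520.6,  60.4]), array([ 18.9, 210.7]), -1.5) 50.5
532 (array([571.1,  32.2]), array([16.2, 43.8]), -0.6) 50.6
494 (array([572.1,  85.8]), array([17.4, 45.7]), -0.4) 50.5
411 (array([573.9, 140. ]), array([17.3, 45.5]), -1.8) 50.6
plate (array([550.2,  23.9]), array([113.1, 152.7]), -1.3)
brass 491 (array([556.3,  39.9]), array([  7.1, 219.5]), -1.2) -69.8 24.4
brass 1067 (array([536.4,  41.4]), array([  8.8, 217.1]), -1.4) -67.1 24.1
```

Emit:
{"fn": "send_rows", "kwargs": {"targets": [{"x":0,"y":1.6,"z":-1,"ax":0,"ay":0,"az":0,"gripper":0.86},{"x":0,"y":1.6,"z":-1,"ax":0,"ay":0,"az":0,"gripper":0.86},{"x":0,"y":1.6,"z":-1,"ax":0,"ay":0,"az":0,"gripper":0.86},{"x":0,"y":1.6,"z":-1,"ax":0,"ay":0,"az":0,"gripper":0.86},{"x":0,"y":1.6,"z":-1,"ax":0,"ay":0,"az":0,"gripper":0.86}]}}

```text
clock: 1.67
position: [544.2, -0.0, 281.7]
ee_rot: [-0.707, 0.707, 0.0, -0.0]
contact_force: [1.7, 0.0, 1.2]
gripper_width: 25.4
grasp_force: 0.0
```

Emit:
{"fn": "send_rows", "kwargs": {"targets": [{"x":2.0,"y":0,"z":3.6,"ax":0,"ay":0,"az":1.5,"gripper":0.86},{"x":2.0,"y":0,"z":3.6,"ax":0,"ay":0,"az":0,"gripper":0.86},{"x":2.0,"y":0,"z":3.6,"ax":0,"ay":0,"az":0,"gripper":0.86},{"x":2.0,"y":0,"z":3.6,"ax":0,"ay":0,"az":0,"gripper":0.86},{"x":2.0,"y":0,"z":3.6,"ax":0,"ay":0,"az":0,"gripper":0.86}]}}

```text
clock: 2.08
position: [542.8, -100.7, 100.4]
ee_rot: [-0.698, 0.716, -0.001, 0.001]
contact_force: [1.0, -0.9, 0.2]
gripper_width: 5.8
grasp_force: 0.0
```

Emit:
{"fn": "send_rows", "kwargs": {"targets": [{"x":0,"y":0,"z":2.2,"ax":0,"ay":0,"az":0,"gripper":0.86},{"x":0,"y":0,"z":2.2,"ax":0,"ay":0,"az":0,"gripper":0.86},{"x":0,"y":0,"z":2.2,"ax":0,"ay":0,"az":0,"gripper":0.86},{"x":0,"y":0,"z":2.0,"ax":0,"ay":0,"az":0,"gripper":0.86},{"x":0,"y":0,"z":0,"ax":0,"ay":0,"az":0,"gripper":0.86}]}}

```text
clock: 2.5
position: [540.0, -100.2, 11.5]
ee_rot: [-0.697, 0.717, 0.003, -0.003]
contact_force: [-1.3, 0.1, 0.9]
gripper_width: 5.9
grasp_force: 0.0
```

```bash
python3 - <<'E'
from h import *
print(R.from_quat(arm.read_state()['ee_rot']).as_matrix().round(3).tolist())
for n in ['scene','side']:
    W=np.load(n+'0.npz')['W']
    with np.errstate(invalid='ignore'): k=(W[...,2]>46)&(W[...,2]<58)&(np.abs(W[...,0]-547)<60)&(W[...,1]>-60)&(W[...,1]<185)
    q,lab=cv2.connectedComponents(k.astype(np.uint8))
    for i in range(1,q):
        Q=W[lab==i]
        if len(Q)>40: print(n,len(Q),rect(Q),np.median(Q[:,2]).round(1))
E
```

```text
[[-0.027, -1.0, -0.008], [-1.0, 0.027, -0.0], [0.0, 0.008, -1.0]]
scene 580 (array([520. ,  61.1]), array([ 21.4, 209.5]), -1.2) 49.7
scene 127 (array([570.2, -21. ]), array([16.9, 44.5]), -0.4) 50.0
scene 128 (array([570.8,  32.9]), array([16.9, 44.1]), -3.7) 49.6
scene 130 (array([573.5,  87. ]), array([17.5, 43.9]), 0.2) 50.4
scene 136 (array([574.8, 141. ]), array([16.1, 43.5]), -3.0) 49.8
side 112 (array([572.1, 139. ]), array([17.1, 45.5]), -3.9) 50.0
side 572 (array([517.8,  60. ]), array([ 16.3, 210.7]), -1.4) 50.1
side 124 (array([569.9,  83.9]), array([18.3, 45.9]), -0.6) 49.6
side 131 (array([568.2,  32.4]), array([19.3, 46.4]), -1.1) 49.7
side 143 (array([568.1, -22. ]), array([17.3, 45.9]), -1.6) 49.9
```

Emit:
{"fn": "send_rows", "kwargs": {"targets": [{"x":-0.8,"y":-0.4,"z":-0.2,"ax":0,"ay":0,"az":0,"gripper":0.86},{"x":-0.8,"y":0,"z":0,"ax":0,"ay":0,"az":0,"gripper":0.86},{"x":-0.8,"y":0,"z":0,"ax":0,"ay":0,"az":0,"gripper":0.86},{"x":-0.6,"y":0,"z":0,"ax":0,"ay":0,"az":0,"gripper":0.86},{"x":-0.3,"y":0,"z":0,"ax":0,"ay":0,"az":0,"gripper":0.86}]}}

```text
clock: 2.92
position: [548.7, -65.7, 18.7]
ee_rot: [-0.698, 0.716, -0.001, 0.001]
contact_force: [0.0, -0.8, 0.0]
gripper_width: 5.8
grasp_force: 0.3
```

Emit:
{"fn": "send_rows", "kwargs": {"targets": [{"x":-0.1,"y":0,"z":0,"ax":0,"ay":0,"az":0,"gripper":0.86},{"x":-0.1,"y":0,"z":0,"ax":0,"ay":0,"az":0,"gripper":0.86},{"x":0,"y":0,"z":0,"ax":0,"ay":0,"az":0,"gripper":0.86}]}}

```text
clock: 3.17
position: [548.0, -64.8, 17.7]
ee_rot: [-0.698, 0.716, -0.0, 0.0]
contact_force: [-0.1, 1.1, 3.0]
gripper_width: 5.9
grasp_force: 1.2
```

Emit:
{"fn": "send_rows", "kwargs": {"targets": [{"x":-0.1,"y":0,"z":0,"ax":0,"ay":0,"az":0,"gripper":0.86},{"x":0,"y":0,"z":0,"ax":0,"ay":0,"az":0,"gripper":0.86}]}}

```text
clock: 3.33
position: [548.0, -64.2, 17.7]
ee_rot: [-0.698, 0.716, -0.0, 0.0]
contact_force: [-0.1, -0.0, 3.1]
gripper_width: 6.1
grasp_force: 1.9
```

Emit:
{"fn": "send_rows", "kwargs": {"targets": [{"x":0,"y":0.4,"z":0,"ax":0,"ay":0,"az":0,"gripper":0.86},{"x":-0.1,"y":0,"z":0,"ax":0,"ay":0,"az":0,"gripper":0.86},{"x":0,"y":0,"z":0,"ax":0,"ay":0,"az":0,"gripper":0.86},{"x":0,"y":0,"z":0,"ax":0,"ay":0,"az":0,"gripper":0.86}]}}

```text
clock: 3.67
position: [545.5, -63.2, 17.8]
ee_rot: [-0.698, 0.716, -0.001, 0.001]
contact_force: [3.8, -3.6, 0.8]
gripper_width: 6.4
grasp_force: 4.8
```

Emit:
{"fn": "send_rows", "kwargs": {"targets": [{"x":-0.1,"y":0,"z":0,"ax":0,"ay":0,"az":0,"gripper":0.86},{"x":0,"y":0,"z":0,"ax":0,"ay":0,"az":0,"gripper":0.86}]}}

```text
clock: 3.83
position: [545.5, -63.0, 17.9]
ee_rot: [-0.698, 0.716, -0.001, 0.001]
contact_force: [4.8, -7.7, 1.1]
gripper_width: 5.9
grasp_force: 7.0
```

Emit:
{"fn": "send_rows", "kwargs": {"targets": [{"x":-0.1,"y":0,"z":0,"ax":0,"ay":0,"az":0,"gripper":0.86},{"x":0,"y":0,"z":0,"ax":0,"ay":0,"az":0,"gripper":0.86}]}}

```text
clock: 4.0
position: [545.4, -62.8, 17.8]
ee_rot: [-0.698, 0.716, -0.002, 0.0]
contact_force: [4.8, -10.0, -0.0]
gripper_width: 5.8
grasp_force: 8.9
```

```bash
python3 - <<'E'
from h import *
im,W=cloud('side'); save(cv2.resize(im[180:280,240:360],None,fx=5,fy=5),'s2.png')
E
```

```text
(no output)
```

View pics/s2.png

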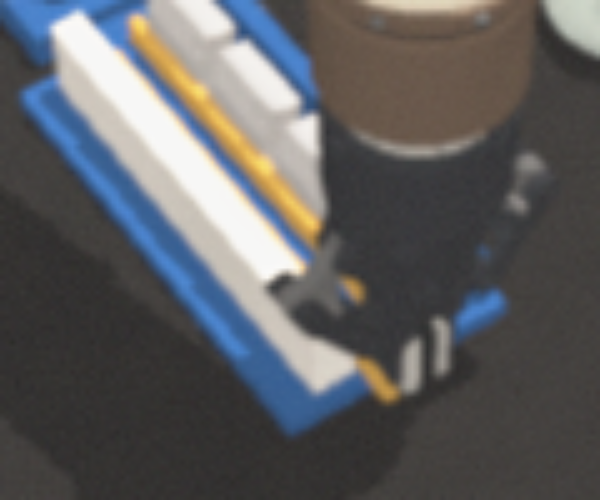

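The crop shows parallel_a still sticking out at (380,390), with the fingers beside it because their tips are thinner than I assumed. I'll back off, open them a little and push again.

Emit:
{"fn": "send_rows", "kwargs": {"targets": [{"x":2.0,"y":0,"z":0,"ax":0,"ay":0,"az":0,"gripper":0.86},{"x":1.5,"y":0,"z":0,"ax":0,"ay":0,"az":0,"gripper":0.67},{"x":0,"y":0,"z":0,"ax":0,"ay":0,"az":0,"gripper":0.67},{"x":0,"y":0,"z":0,"ax":0,"ay":0,"az":0,"gripper":0.67},{"x":0,"y":0,"z":0,"ax":0,"ay":0,"az":0,"gripper":0.67}]}}

```text
clock: 4.47
position: [541.3, -95.8, 16.5]
ee_rot: [-0.698, 0.717, 0.001, -0.001]
contact_force: [-1.0, 0.7, 0.5]
gripper_width: 14.3
grasp_force: 0.0
```

```bash
python3 - <<'E'
from h import *
im,W=wcloud(); save(im,'w2.png'); im=im.astype(int)
br=(im[...,0]>im[...,2]+70)&(np.abs(W[...,2]-22)<9)&(np.abs(W[...,0]-550)<90)&(np.abs(W[...,1])<150)
n,lab=cv2.connectedComponents(br.astype(np.uint8))
for i in range(1,n):
    Q=W[lab==i]
    if len(Q)>30: print('brass',len(Q),rect(Q),Q.min(0).round(1),Q.max(0).round(1))
E
```

```text
brass 391 (array([534.3, -64.4]), array([ 5.8, 36.3]), -1.1) [531.5 -82.7  13.1] [537.5 -46.3  25.6]
brass 142 (array([553.9, -51.1]), array([5. , 5.3]), -3.1) [551.3 -53.8  13.2] [556.4 -48.4  25.4]
```

View pics/w2.png

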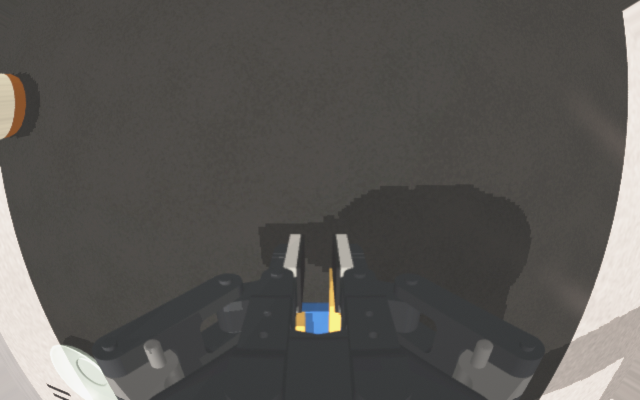

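The wrist view shows parallel_b near flush (305,320) and parallel_a dragged fully out (332,270). Their midline is x = 544, so I'll centre on it and push both.

Emit:
{"fn": "send_rows", "kwargs": {"targets": [{"x":0,"y":-0.3,"z":0,"ax":0,"ay":0,"az":0,"gripper":0.72},{"x":0,"y":0,"z":0,"ax":0,"ay":0,"az":0,"gripper":0.72},{"x":0,"y":0,"z":0,"ax":0,"ay":0,"az":0,"gripper":0.72}]}}

```text
clock: 4.77
position: [546.0, -95.7, 17.2]
ee_rot: [-0.698, 0.716, 0.0, -0.0]
contact_force: [-0.0, 0.2, -0.4]
gripper_width: 11.8
grasp_force: 0.0
```

Emit:
{"fn": "send_rows", "kwargs": {"targets": [{"x":-0.7,"y":0,"z":0,"ax":0,"ay":0,"az":0,"gripper":0.72},{"x":-0.7,"y":0,"z":0,"ax":0,"ay":0,"az":0,"gripper":0.72},{"x":-0.7,"y":0,"z":0,"ax":0,"ay":0,"az":0,"gripper":0.72},{"x":-0.7,"y":0,"z":0,"ax":0,"ay":0,"az":0,"gripper":0.72},{"x":-0.3,"y":0,"z":0,"ax":0,"ay":0,"az":0,"gripper":0.72}]}}

```text
clock: 5.18
position: [546.7, -63.8, 17.3]
ee_rot: [-0.698, 0.716, 0.0, -0.0]
contact_force: [0.4, -0.2, -1.2]
gripper_width: 12.0
grasp_force: 0.3
```

Emit:
{"fn": "send_rows", "kwargs": {"targets": [{"x":-0.1,"y":0,"z":0,"ax":0,"ay":0,"az":0,"gripper":0.72},{"x":-0.1,"y":0,"z":0,"ax":0,"ay":0,"az":0,"gripper":0.72},{"x":0,"y":0,"z":0,"ax":0,"ay":0,"az":0,"gripper":0.72}]}}

```text
clock: 5.43
position: [546.7, -63.4, 17.3]
ee_rot: [-0.698, 0.716, -0.0, -0.0]
contact_force: [0.6, -3.0, -0.8]
gripper_width: 12.2
grasp_force: 1.3
```

Emit:
{"fn": "send_rows", "kwargs": {"targets": [{"x":-0.1,"y":0,"z":0,"ax":0,"ay":0,"az":0,"gripper":0.72},{"x":-0.1,"y":0,"z":0,"ax":0,"ay":0,"az":0,"gripper":0.72},{"x":0,"y":0,"z":0,"ax":0,"ay":0,"az":0,"gripper":0.72}]}}

```text
clock: 5.68
position: [546.6, -63.0, 17.3]
ee_rot: [-0.698, 0.716, -0.0, -0.001]
contact_force: [1.0, -10.0, -0.7]
gripper_width: 12.1
grasp_force: 5.2
```

Emit:
{"fn": "send_rows", "kwargs": {"targets": [{"x":1.5,"y":0,"z":0,"ax":0,"ay":0,"az":0,"gripper":0.72},{"x":1.5,"y":0,"z":0,"ax":0,"ay":0,"az":0,"gripper":0.72},{"x":0,"y":0,"z":0,"ax":0,"ay":0,"az":0,"gripper":0.6},{"x":0,"y":0,"z":0,"ax":0,"ay":0,"az":0,"gripper":0.6}]}}

```text
clock: 6.02
position: [546.2, -91.4, 17.3]
ee_rot: [-0.697, 0.717, -0.0, 0.0]
contact_force: [-0.4, -0.3, -0.6]
gripper_width: 17.2
grasp_force: 0.0
```

```bash
python3 - <<'E'
from h import *
print(arm.read_state()['position'])
im,W=wcloud(); save(im,'w3.png'); im=im.astype(int)
def comp(br,t):
  n,lab=cv2.connectedComponents(br.astype(np.uint8))
  for i in range(1,n):
    Q=W[lab==i]
    if len(Q)>30: print(t,len(Q),rect(Q),Q.min(0).round(1),Q.max(0).round(1))
near=(np.abs(W[...,0]-550)<90)&(np.abs(W[...,1])<150)
comp((im[...,0]>im[...,2]+70)&(np.abs(W[...,2]-22)<9)&near,'brass')
comp((im[...,2]>im[...,0]+60)&(W[...,2]<14)&near,'blue')
E
```

```text
[546.22119957 -91.39154709  17.32524417]
brass 268 (array([554.5, -47.8]), array([ 6.2, 11.9]), -2.1) [551.4 -53.7  13.1] [557.7 -41.7  25.9]
brass 123 (array([535.9, -46.1]), array([ 3.6, 14.1]), -0.1) [534.1 -53.2  15.8] [537.7 -39.1  25.6]
blue 968 (array([550.9, -41.4]), array([24.9, 26. ]), 86.9) [537.5 -53.9   1.8] [563.8 -28.7  12.3]
```

Both parallels are flush with the base end (−53.5 against −53.9). Next come the blocks, checking for knocks before each one and starting with yellow.

```bash
cat >> h.py <<'E'
def go(x,y,z,yaw=None):
    """tool-frame shift (cm) at the present orientation, then turn az (deg) so that tool y lies along yaw"""
    s=arm.read_state(); M=R.from_quat(s['ee_rot']).as_matrix(); p=np.array(s['position'])
    d=M.T@(np.array([x,y,z])-p)/10; n=int(np.ceil(np.linalg.norm(d)/4.1))
    cur=np.degrees(np.arctan2(M[1,1],M[0,1])); t='' if yaw is None else round(-((yaw-cur+90)%180-90),1)
    tilt=np.degrees(np.arcsin([M[0,2],M[1,2]])).round(2)
    print('pos',p.round(1),'yaw',cur.round(1),'tilt',tilt,'shift',d.round(2),'n',n,'per row',(d/n).round(2),'az',t)
def blocks():
    G=dict(red=(434,327),green=(604,-341),white=(576,354),yellow=(432,-290)); o={}
    for n in ['scene','side']:
        im,W=cloud(n)
        for t,c in G.items():
            P=top(W,c,46,60,45)
            print(n,t,len(P),*(rect(P) if len(P)>30 else ['none']))
    return o
E
python3 - <<'E'
from h import *
blocks(); go(431.7,-290.5,110,-21.7)
E
```

```text
scene red 208 [434.9 328.9] [32.1 41.8] 25.0
scene green 202 [ 604.8 -341.3] [31.2 43.2] -18.3
scene white 268 [576.4 355.8] [32.4 41.2] 4.2
scene yellow 156 [ 432.2 -289.3] [31.9 43.7] -24.3
side red 189 [433.8 327. ] [34.2 43.3] 30.2
side green 382 [ 603.7 -342.2] [32.2 41.2] -18.2
side white 160 [574.9 354.6] [31.4 45.8] 3.9
side yellow 435 [ 431.  -290.9] [30.7 42.1] -23.0
pos [546.3 -90.5  17.4] yaw 178.5 tilt [0.03 0.01] shift [20.29 10.94 -9.27] n 7 per row [ 2.9   1.56 -1.32] az 20.2
```

Emit:
{"fn": "send_rows", "kwargs": {"targets": [{"x":2.9,"y":1.56,"z":-1.3,"ax":0,"ay":0,"az":0,"gripper":-1},{"x":2.9,"y":1.56,"z":-1.3,"ax":0,"ay":0,"az":0,"gripper":-1},{"x":2.9,"y":1.56,"z":-1.3,"ax":0,"ay":0,"az":0,"gripper":-1},{"x":2.9,"y":1.56,"z":-1.3,"ax":0,"ay":0,"az":0,"gripper":-1},{"x":2.9,"y":1.56,"z":-1.3,"ax":0,"ay":0,"az":0,"gripper":-1}]}}

```text
clock: 6.58
position: [463.7, -234.3, 83.0]
ee_rot: [-0.698, 0.716, -0.0, 0.0]
contact_force: [0.9, -0.2, -0.3]
gripper_width: 76.6
grasp_force: 0.0
```

Emit:
{"fn": "send_rows", "kwargs": {"targets": [{"x":2.9,"y":1.56,"z":-1.3,"ax":0,"ay":0,"az":0,"gripper":-1},{"x":2.9,"y":1.56,"z":-1.3,"ax":0,"ay":0,"az":0,"gripper":-1},{"x":0,"y":0,"z":0,"ax":0,"ay":0,"az":7,"gripper":-1},{"x":0,"y":0,"z":0,"ax":0,"ay":0,"az":7,"gripper":-1},{"x":0,"y":0,"z":0,"ax":0,"ay":0,"az":7,"gripper":-1}]}}

```text
clock: 7.0
position: [431.6, -291.3, 108.8]
ee_rot: [-0.553, 0.833, -0.0, 0.0]
contact_force: [0.5, -0.3, 0.1]
gripper_width: 85.1
grasp_force: 0.0
```

Emit:
{"fn": "send_rows", "kwargs": {"targets": [{"x":0,"y":0,"z":0,"ax":0,"ay":0,"az":0,"gripper":-1},{"x":0,"y":0,"z":0,"ax":0,"ay":0,"az":0,"gripper":-1}]}}

```text
clock: 7.17
position: [431.9, -290.7, 108.3]
ee_rot: [-0.557, 0.83, -0.0, 0.0]
contact_force: [-0.7, -0.1, 0.4]
gripper_width: 85.2
grasp_force: 0.0
```

```bash
python3 - <<'E'
from h import *
im,W=wcloud(); save(im,'w4.png'); P=top(W,(432,-290),46,60,45); print(len(P),rect(P) if len(P) else '')
go(431.7,-290.4,27,-22.5)
E
```

```text
2575 (array([ 432.4, -290.8]), array([30.5, 41.7]), -22.1)
pos [ 431.9 -290.7  108.3] yaw 157.7 tilt [0.01 0.  ] shift [-0.02  0.03  8.13] n 2 per row [-0.01  0.01  4.07] az 0.2
```

View pics/w4.png

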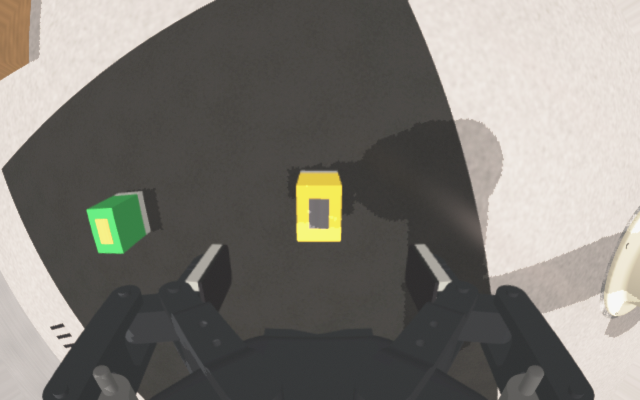

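The yellow block is centred between the fingers at (319,207) with its sample up. Descending to grip it.

Emit:
{"fn": "send_rows", "kwargs": {"targets": [{"x":0,"y":0,"z":2.7,"ax":0,"ay":0,"az":0,"gripper":-1},{"x":0,"y":0,"z":2.7,"ax":0,"ay":0,"az":0,"gripper":-1},{"x":0,"y":0,"z":2.7,"ax":0,"ay":0,"az":0,"gripper":-1},{"x":0,"y":0,"z":0,"ax":0,"ay":0,"az":0,"gripper":1},{"x":0,"y":0,"z":0,"ax":0,"ay":0,"az":0,"gripper":1}]}}

```text
clock: 7.63
position: [431.1, -290.6, 26.4]
ee_rot: [-0.557, 0.831, 0.001, -0.001]
contact_force: [0.2, -0.4, 0.5]
gripper_width: 63.9
grasp_force: 0.0
```

Emit:
{"fn": "send_rows", "kwargs": {"targets": [{"x":0,"y":0,"z":0,"ax":0,"ay":0,"az":0,"gripper":1},{"x":0,"y":0,"z":0,"ax":0,"ay":0,"az":0,"gripper":1},{"x":0,"y":0,"z":0,"ax":0,"ay":0,"az":0,"gripper":1},{"x":0,"y":0,"z":0,"ax":0,"ay":0,"az":0,"gripper":1}]}}

```text
clock: 7.97
position: [432.7, -291.4, 29.2]
ee_rot: [-0.556, 0.831, -0.001, 0.001]
contact_force: [-0.6, 1.2, 5.6]
gripper_width: 29.2
grasp_force: 59.9
```

```bash
python3 - <<'E'
from h import *
go(431.7,-290.4,140,-1.5); print(arm.read_state()['gripper_width'])
E
```

```text
pos [ 432.7 -291.4   29.2] yaw 157.5 tilt [ 0.17 -0.06] shift [ -0.06   0.09 -11.08] n 3 per row [-0.02  0.03 -3.69] az -21.0
29.156807670810338
```

Emit:
{"fn": "send_rows", "kwargs": {"targets": [{"x":0,"y":0,"z":-3.8,"ax":0,"ay":0,"az":0,"gripper":1},{"x":0,"y":0,"z":-3.8,"ax":0,"ay":0,"az":0,"gripper":1},{"x":0,"y":0,"z":-3.8,"ax":0,"ay":0,"az":-7,"gripper":1},{"x":0,"y":0,"z":0,"ax":0,"ay":0,"az":-7,"gripper":1},{"x":0,"y":0,"z":0,"ax":0,"ay":0,"az":-7,"gripper":1}]}}

```text
clock: 8.38
position: [433.2, -291.6, 144.8]
ee_rot: [-0.7, 0.714, -0.003, 0.002]
contact_force: [-0.0, 0.5, -1.9]
gripper_width: 28.4
grasp_force: 60.1
```

Emit:
{"fn": "send_rows", "kwargs": {"targets": [{"x":0,"y":0,"z":0,"ax":0,"ay":0,"az":0,"gripper":1},{"x":0,"y":0,"z":0,"ax":0,"ay":0,"az":0,"gripper":1}]}}

```text
clock: 8.55
position: [431.3, -290.9, 141.4]
ee_rot: [-0.697, 0.717, 0.0, 0.0]
contact_force: [-0.2, 0.4, -1.6]
gripper_width: 29.1
grasp_force: 60.1
```

```bash
python3 - <<'E'
from h import *
go(544.4,-21,130,-1.5)
E
```

```text
pos [ 431.3 -290.9  141.4] yaw 178.3 tilt [0.01 0.02] shift [-27.32 -10.51   1.15] n 8 per row [-3.41 -1.31  0.14] az -0.2
```

Emit:
{"fn": "send_rows", "kwargs": {"targets": [{"x":-3.4,"y":-1.31,"z":0.1,"ax":0,"ay":0,"az":0,"gripper":1},{"x":-3.4,"y":-1.31,"z":0.1,"ax":0,"ay":0,"az":0,"gripper":1},{"x":-3.4,"y":-1.31,"z":0.1,"ax":0,"ay":0,"az":0,"gripper":1},{"x":-3.4,"y":-1.31,"z":0.1,"ax":0,"ay":0,"az":0,"gripper":1},{"x":-3.4,"y":-1.31,"z":0.1,"ax":0,"ay":0,"az":0,"gripper":1}]}}

```text
clock: 8.97
position: [501.5, -121.4, 135.8]
ee_rot: [-0.697, 0.718, 0.0, -0.0]
contact_force: [0.9, -0.4, -1.5]
gripper_width: 28.8
grasp_force: 60.0
```

Emit:
{"fn": "send_rows", "kwargs": {"targets": [{"x":-3.4,"y":-1.31,"z":0.2,"ax":0,"ay":0,"az":0,"gripper":1},{"x":-3.4,"y":-1.31,"z":0.2,"ax":0,"ay":0,"az":0,"gripper":1},{"x":-3.4,"y":-1.31,"z":0.2,"ax":0,"ay":0,"az":0,"gripper":1},{"x":0,"y":0,"z":0,"ax":0,"ay":0,"az":0,"gripper":1},{"x":0,"y":0,"z":0,"ax":0,"ay":0,"az":0,"gripper":1}]}}

```text
clock: 9.38
position: [543.7, -20.2, 129.3]
ee_rot: [-0.698, 0.716, 0.0, -0.001]
contact_force: [-0.0, -0.6, -3.0]
gripper_width: 28.8
grasp_force: 60.1
```

```bash
python3 - <<'E'
from h import *
im,W=wcloud(); save(im,'w5.png'); i=im.astype(int)
y=(i[...,0]>150)&(i[...,2]<100)&(W[...,2]>120)&(W[...,2]<170)
print('yellow',rect(W[y]),np.median(W[y],axis=0).round(1),W[y].min(0).round(1),W[y].max(0).round(1))
with np.errstate(invalid='ignore'): k=(W[...,2]>46)&(W[...,2]<58)&(np.abs(W[...,0]-547)<60)&(W[...,1]>-60)&(W[...,1]<185)
q,lab=cv2.connectedComponents(k.astype(np.uint8))
for j in range(1,q):
    Q=W[lab==j]
    if len(Q)>60: print(len(Q),rect(Q),Q[:,1].min().round(1))
go(544.4,-21,75,-1.5)
E
```

```text
yellow (array([544.9, -20.7]), array([31. , 41.1]), -1.9) [542.6 -31.6 152.3] [529.1 -41.5 120. ] [5.601e+02 1.000e-01 1.617e+02]
1066 (array([518.2, -20.4]), array([16.9, 49.6]), -1.9) -45.0
969 (array([569.4, -21.8]), array([16.3, 44.5]), -2.3) -44.2
363 (array([572.1,  84.1]), array([16.6, 34.7]), -2.4) 66.6
350 (array([521.5,  85.4]), array([16.3, 37.8]), -1.9) 66.5
pos [543.1 -21.3 129.4] yaw 178.5 tilt [-0.12 -0.02] shift [-0.04 -0.14  5.44] n 2 per row [-0.02 -0.07  2.72] az -0.0
```

View pics/w5.png

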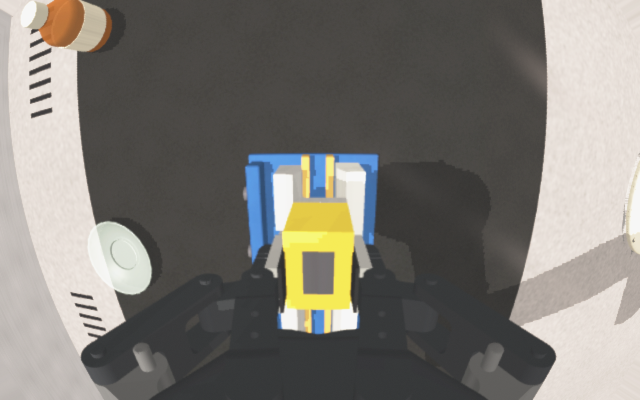

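Block and station agree within a millimetre (block −20.7, station −21.1), so I'll insert.

Emit:
{"fn": "send_rows", "kwargs": {"targets": [{"x":0,"y":0,"z":2.0,"ax":0,"ay":0,"az":0,"gripper":1},{"x":0,"y":0,"z":2.0,"ax":0,"ay":0,"az":0,"gripper":1},{"x":0,"y":0,"z":1.4,"ax":0,"ay":0,"az":0,"gripper":1},{"x":0,"y":0,"z":0,"ax":0,"ay":0,"az":0,"gripper":1}]}}

```text
clock: 9.77
position: [542.0, -23.4, 73.8]
ee_rot: [-0.697, 0.717, 0.001, -0.002]
contact_force: [0.6, -0.3, -0.4]
gripper_width: 28.8
grasp_force: 60.2
```

Emit:
{"fn": "send_rows", "kwargs": {"targets": [{"x":0,"y":0,"z":0.4,"ax":0,"ay":0,"az":0,"gripper":1},{"x":0,"y":0,"z":0.4,"ax":0,"ay":0,"az":0,"gripper":1},{"x":0,"y":0,"z":0,"ax":0,"ay":0,"az":0,"gripper":1}]}}

```text
clock: 10.02
position: [543.7, -22.4, 68.5]
ee_rot: [-0.697, 0.717, -0.0, 0.0]
contact_force: [0.4, -0.8, -0.9]
gripper_width: 28.6
grasp_force: 60.3
```

Emit:
{"fn": "send_rows", "kwargs": {"targets": [{"x":0,"y":0,"z":0.4,"ax":0,"ay":0,"az":0,"gripper":1},{"x":0,"y":0,"z":0.4,"ax":0,"ay":0,"az":0,"gripper":1},{"x":0,"y":0,"z":0,"ax":0,"ay":0,"az":0,"gripper":1}]}}

```text
clock: 10.27
position: [545.0, -22.1, 62.3]
ee_rot: [-0.698, 0.716, -0.001, 0.001]
contact_force: [-0.0, -0.5, 4.1]
gripper_width: 28.5
grasp_force: 61.4
```

Emit:
{"fn": "send_rows", "kwargs": {"targets": [{"x":-0.05,"y":0,"z":0.3,"ax":0,"ay":0,"az":0,"gripper":1},{"x":0,"y":0,"z":0.3,"ax":0,"ay":0,"az":0,"gripper":1},{"x":0,"y":0,"z":0,"ax":0,"ay":0,"az":0,"gripper":1},{"x":0,"y":0,"z":0,"ax":0,"ay":0,"az":0,"gripper":1}]}}

```text
clock: 10.6
position: [545.0, -21.5, 56.3]
ee_rot: [-0.698, 0.716, -0.001, 0.001]
contact_force: [-0.5, -0.3, 5.2]
gripper_width: 29.3
grasp_force: 61.4
```

```bash
python3 - <<'E'
from h import *
im,W=wcloud(); i=im.astype(int)
y=(i[...,0]>150)&(i[...,2]<100)&(W[...,2]>70)&(W[...,2]<100)
print('yellow',rect(W[y]),np.percentile(W[y][:,2],[10,50,90]).round(1))
go(544.4,-21,56,-1.5)
E
```

```text
yellow (array([546.1, -22.1]), array([31.3, 41. ]), -1.5) [76.5 79.6 80.4]
pos [545.  -21.5  56.3] yaw 178.5 tilt [0.22 0.  ] shift [-0.05  0.06  0.03] n 1 per row [-0.05  0.06  0.03] az 0.0
```

Emit:
{"fn": "send_rows", "kwargs": {"targets": [{"x":0,"y":0,"z":0,"ax":0,"ay":0,"az":0,"gripper":-0.2},{"x":0,"y":0,"z":0,"ax":0,"ay":0,"az":0,"gripper":-0.2},{"x":0,"y":0,"z":0,"ax":0,"ay":0,"az":0,"gripper":-0.2},{"x":0,"y":0,"z":-2,"ax":0,"ay":0,"az":0,"gripper":-0.2},{"x":0,"y":0,"z":-2,"ax":0,"ay":0,"az":0,"gripper":-0.2}]}}

```text
clock: 11.07
position: [542.3, -21.7, 93.4]
ee_rot: [-0.698, 0.716, 0.001, -0.002]
contact_force: [0.6, 1.0, 0.5]
gripper_width: 51.4
grasp_force: 0.0
```

Emit:
{"fn": "send_rows", "kwargs": {"targets": [{"x":0,"y":0,"z":0,"ax":0,"ay":0,"az":0,"gripper":1},{"x":0,"y":0,"z":0,"ax":0,"ay":0,"az":0,"gripper":1},{"x":0,"y":0,"z":0,"ax":0,"ay":0,"az":0,"gripper":1},{"x":0,"y":0,"z":0,"ax":0,"ay":0,"az":0,"gripper":1},{"x":0,"y":0,"z":0,"ax":0,"ay":0,"az":0,"gripper":1}]}}

```text
clock: 11.48
position: [542.9, -21.6, 93.3]
ee_rot: [-0.698, 0.716, 0.001, -0.001]
contact_force: [-0.6, 0.4, 0.1]
gripper_width: -0.2
grasp_force: 0.0
```

Emit:
{"fn": "send_rows", "kwargs": {"targets": [{"x":0,"y":0.05,"z":0.5,"ax":0,"ay":0,"az":0,"gripper":1},{"x":0,"y":0,"z":0.5,"ax":0,"ay":0,"az":0,"gripper":1},{"x":0,"y":0,"z":0.5,"ax":0,"ay":0,"az":0,"gripper":1},{"x":0,"y":0,"z":0.2,"ax":0,"ay":0,"az":0,"gripper":1},{"x":0,"y":0,"z":0,"ax":0,"ay":0,"az":0,"gripper":1}]}}

```text
clock: 11.9
position: [542.5, -21.6, 76.7]
ee_rot: [-0.698, 0.716, 0.0, -0.001]
contact_force: [-1.4, -0.5, -0.2]
gripper_width: -0.1
grasp_force: 0.1
```

Emit:
{"fn": "send_rows", "kwargs": {"targets": [{"x":0,"y":0,"z":0.2,"ax":0,"ay":0,"az":0,"gripper":1},{"x":0,"y":0,"z":0.1,"ax":0,"ay":0,"az":0,"gripper":1},{"x":0,"y":0,"z":0,"ax":0,"ay":0,"az":0,"gripper":1}]}}

```text
clock: 12.15
position: [542.7, -21.6, 76.0]
ee_rot: [-0.698, 0.716, -0.0, -0.001]
contact_force: [-5.6, 0.9, 13.7]
gripper_width: 0.0
grasp_force: 6.8
```

Emit:
{"fn": "send_rows", "kwargs": {"targets": [{"x":0,"y":-0.3,"z":-1.0,"ax":0,"ay":0,"az":0,"gripper":1},{"x":0,"y":0,"z":0,"ax":0,"ay":0,"az":0,"gripper":1},{"x":0,"y":0,"z":0.8,"ax":0,"ay":0,"az":0,"gripper":1},{"x":0,"y":0,"z":0.3,"ax":0,"ay":0,"az":0,"gripper":1},{"x":0,"y":0,"z":0.1,"ax":0,"ay":0,"az":0,"gripper":1}]}}

```text
clock: 12.57
position: [548.2, -21.4, 75.7]
ee_rot: [-0.699, 0.715, -0.002, 0.001]
contact_force: [-6.7, 2.3, 30.3]
gripper_width: 0.2
grasp_force: 15.0
```

Emit:
{"fn": "send_rows", "kwargs": {"targets": [{"x":0,"y":0,"z":0.1,"ax":0,"ay":0,"az":0,"gripper":1},{"x":0,"y":0,"z":0,"ax":0,"ay":0,"az":0,"gripper":1}]}}

```text
clock: 12.73
position: [548.3, -21.4, 75.7]
ee_rot: [-0.699, 0.715, -0.002, 0.002]
contact_force: [-6.9, 1.6, 29.1]
gripper_width: -0.1
grasp_force: 14.5
```

Emit:
{"fn": "send_rows", "kwargs": {"targets": [{"x":0,"y":0,"z":0.2,"ax":0,"ay":0,"az":0,"gripper":1},{"x":0,"y":0,"z":0,"ax":0,"ay":0,"az":0,"gripper":1}]}}

```text
clock: 12.9
position: [549.3, -21.5, 75.5]
ee_rot: [-0.699, 0.715, -0.003, 0.002]
contact_force: [-9.0, 1.7, 38.0]
gripper_width: -0.2
grasp_force: 18.7
```

Emit:
{"fn": "send_rows", "kwargs": {"targets": [{"x":0,"y":0,"z":-2.5,"ax":0,"ay":0,"az":0,"gripper":1},{"x":0,"y":0,"z":-2.5,"ax":0,"ay":0,"az":0,"gripper":-1},{"x":0,"y":0,"z":0,"ax":0,"ay":0,"az":0,"gripper":-1},{"x":0,"y":0,"z":0,"ax":0,"ay":0,"az":0,"gripper":-1}]}}

```text
clock: 13.23
position: [546.3, -21.3, 119.3]
ee_rot: [-0.698, 0.716, -0.0, 0.001]
contact_force: [-0.2, -1.0, -0.3]
gripper_width: 35.6
grasp_force: 0.0
```

```bash
cat >> h.py <<'E'
def seated(W,c,r=40,zmin=70,zmax=84):
    P=top(W,c,zmin,zmax,r); P=P[np.abs(P[:,2]-np.percentile(P[:,2],75))<4]
    A=np.c_[P[:,:2]-P[:,:2].mean(0),np.ones(len(P))]; f=np.linalg.lstsq(A,P[:,2],rcond=None)[0]
    print('seated',len(P),rect(P),'z',f[2].round(1),'slope deg',np.degrees(f[:2]).round(1))
E
python3 - <<'E'
from h import *
im,W=wcloud(); seated(W,(546,-21))
with np.errstate(invalid='ignore'): k=(W[...,2]>46)&(W[...,2]<58)&(np.abs(W[...,0]-547)<60)&(W[...,1]>-60)&(W[...,1]<185)
q,lab=cv2.connectedComponents(k.astype(np.uint8))
for j in range(1,q):
    Q=W[lab==j]
    if len(Q)>60: print(len(Q),rect(Q),Q[:,1].min().round(1))
blocks()
go(604.3,-341.7,110,-18.1)
E
```

```text
seated 2812 (array([546. , -22.1]), array([30.3, 41. ]), -1.2) z 76.5 slope deg [-0.8  0.5]
2500 (array([519.7,  23.7]), array([ 17.7, 137.3]), -1.4) -45.1
1350 (array([571.8, -22.3]), array([17.4, 45. ]), -0.5) -44.8
130 (array([544.9, -42. ]), array([ 1., 30.]), 88.1) -42.9
916 (array([570.5,  32. ]), array([16.9, 46.4]), -1.6) 8.7
513 (array([572.1,  79.3]), array([16.6, 33.1]), 0.3) 62.8
scene red 211 [434.3 328.3] [33.5 41.9] 28.9
scene green 199 [ 604.6 -341.8] [31.4 42.5] -16.6
scene white 263 [576.9 355.7] [31.4 40.2] 3.8
scene yellow 0 none
side red 190 [433.2 326.7] [34.3 42.9] 29.4
side green 383 [ 603.5 -342.3] [31.6 40.7] -18.2
side white 163 [575.1 353.7] [31.8 43.9] 3.1
side yellow 0 none
pos [544.8 -21.7 117.4] yaw 178.5 tilt [-0.2  -0.03] shift [31.83 -6.8   0.73] n 8 per row [ 3.98 -0.85  0.09] az 16.6
```

Emit:
{"fn": "send_rows", "kwargs": {"targets": [{"x":3.98,"y":-0.85,"z":0,"ax":0,"ay":0,"az":0,"gripper":-1},{"x":3.98,"y":-0.85,"z":0,"ax":0,"ay":0,"az":0,"gripper":-1},{"x":3.98,"y":-0.85,"z":0,"ax":0,"ay":0,"az":0,"gripper":-1},{"x":3.98,"y":-0.85,"z":0,"ax":0,"ay":0,"az":0,"gripper":-1},{"x":3.98,"y":-0.85,"z":0,"ax":0,"ay":0,"az":0,"gripper":-1}]}}

```text
clock: 13.8
position: [582.6, -223.1, 117.2]
ee_rot: [-0.698, 0.716, 0.001, -0.001]
contact_force: [1.5, 1.1, -0.2]
gripper_width: 85.4
grasp_force: 0.0
```

Emit:
{"fn": "send_rows", "kwargs": {"targets": [{"x":3.98,"y":-0.85,"z":0,"ax":0,"ay":0,"az":0,"gripper":-1},{"x":3.98,"y":-0.85,"z":0,"ax":0,"ay":0,"az":0,"gripper":-1},{"x":3.98,"y":-0.85,"z":0,"ax":0,"ay":0,"az":7,"gripper":-1},{"x":0,"y":0,"z":0,"ax":0,"ay":0,"az":7,"gripper":-1},{"x":0,"y":0,"z":0,"ax":0,"ay":0,"az":2.3,"gripper":-1}]}}

```text
clock: 14.22
position: [604.4, -344.1, 115.7]
ee_rot: [-0.585, 0.811, 0.002, -0.001]
contact_force: [-0.7, 0.5, -0.5]
gripper_width: 85.8
grasp_force: 0.0
```

Emit:
{"fn": "send_rows", "kwargs": {"targets": [{"x":0,"y":0,"z":0,"ax":0,"ay":0,"az":0,"gripper":-1},{"x":0,"y":0,"z":0,"ax":0,"ay":0,"az":0,"gripper":-1}]}}

```text
clock: 14.38
position: [604.9, -341.4, 117.2]
ee_rot: [-0.59, 0.808, 0.001, -0.001]
contact_force: [0.4, 0.9, -0.0]
gripper_width: 85.4
grasp_force: 0.0
```

```bash
python3 - <<'E'
from h import *
im,W=wcloud(); P=top(W,(604,-342),46,60,50); c,wh,a=rect(P); print(len(P),c,wh,a)
go(c[0],c[1],26,a)
E
```

```text
2302 [ 605.2 -342.4] [29.2 41.5] -18.7
pos [ 605.2 -341.2  117.9] yaw 162.3 tilt [-0.12  0.05] shift [ 0.12 -0.06  9.19] n 3 per row [ 0.04 -0.02  3.06] az 1.0
```

Emit:
{"fn": "send_rows", "kwargs": {"targets": [{"x":0.1,"y":0,"z":3.0,"ax":0,"ay":0,"az":0.5,"gripper":-1},{"x":0,"y":0,"z":3.0,"ax":0,"ay":0,"az":0,"gripper":-1},{"x":0,"y":0,"z":3.0,"ax":0,"ay":0,"az":0,"gripper":-1},{"x":0,"y":0,"z":0,"ax":0,"ay":0,"az":0,"gripper":-1},{"x":0,"y":0,"z":0,"ax":0,"ay":0,"az":0,"gripper":1}]}}

```text
clock: 14.85
position: [604.4, -341.7, 27.7]
ee_rot: [-0.586, 0.81, 0.002, -0.001]
contact_force: [0.9, -1.1, 0.3]
gripper_width: 75.1
grasp_force: 0.0
```

Emit:
{"fn": "send_rows", "kwargs": {"targets": [{"x":0,"y":0,"z":0,"ax":0,"ay":0,"az":0,"gripper":1},{"x":0,"y":0,"z":0,"ax":0,"ay":0,"az":0,"gripper":1},{"x":0,"y":0,"z":0,"ax":0,"ay":0,"az":0,"gripper":1},{"x":0,"y":0,"z":0,"ax":0,"ay":0,"az":0,"gripper":1},{"x":0,"y":0,"z":0,"ax":0,"ay":0,"az":0,"gripper":1}]}}

```text
clock: 15.27
position: [606.2, -342.8, 31.7]
ee_rot: [-0.586, 0.81, -0.001, 0.001]
contact_force: [-1.9, 1.1, 5.8]
gripper_width: 29.1
grasp_force: 60.4
```

Emit:
{"fn": "send_rows", "kwargs": {"targets": [{"x":0,"y":0,"z":-3.8,"ax":0,"ay":0,"az":0,"gripper":1},{"x":0,"y":0,"z":-3.8,"ax":0,"ay":0,"az":0,"gripper":1},{"x":0,"y":0,"z":-3.8,"ax":0,"ay":0,"az":-7,"gripper":1},{"x":0,"y":0,"z":0,"ax":0,"ay":0,"az":-7,"gripper":1},{"x":0,"y":0,"z":0,"ax":0,"ay":0,"az":-2.7,"gripper":1}]}}

```text
clock: 15.68
position: [607.1, -343.1, 147.7]
ee_rot: [-0.699, 0.715, -0.004, 0.002]
contact_force: [-0.8, 0.2, -2.9]
gripper_width: 28.5
grasp_force: 59.9
```

Emit:
{"fn": "send_rows", "kwargs": {"targets": [{"x":0,"y":0,"z":0,"ax":0,"ay":0,"az":0,"gripper":1},{"x":0,"y":0,"z":0,"ax":0,"ay":0,"az":0,"gripper":1}]}}

```text
clock: 15.85
position: [604.9, -342.3, 143.0]
ee_rot: [-0.697, 0.718, 0.0, 0.0]
contact_force: [0.3, -0.7, -1.9]
gripper_width: 28.7
grasp_force: 59.8
```

```bash
python3 - <<'E'
from h import *
go(545.8,33,135,-1.5)
E
```

```text
pos [ 604.9 -342.3  143. ] yaw 178.3 tilt [-0.03  0.03] shift [-37.34   7.02   0.83] n 10 per row [-3.73  0.7   0.08] az -0.2
```

Emit:
{"fn": "send_rows", "kwargs": {"targets": [{"x":-3.73,"y":0.7,"z":0,"ax":0,"ay":0,"az":0,"gripper":1},{"x":-3.73,"y":0.7,"z":0,"ax":0,"ay":0,"az":0,"gripper":1},{"x":-3.73,"y":0.7,"z":0,"ax":0,"ay":0,"az":0,"gripper":1},{"x":-3.73,"y":0.7,"z":0,"ax":0,"ay":0,"az":0,"gripper":1},{"x":-3.73,"y":0.7,"z":0,"ax":0,"ay":0,"az":0,"gripper":1}]}}

```text
clock: 16.27
position: [574.6, -153.7, 142.5]
ee_rot: [-0.696, 0.718, 0.001, -0.001]
contact_force: [0.6, -0.3, -0.9]
gripper_width: 29.0
grasp_force: 59.7
```

Emit:
{"fn": "send_rows", "kwargs": {"targets": [{"x":-3.73,"y":0.7,"z":0,"ax":0,"ay":0,"az":0,"gripper":1},{"x":-3.73,"y":0.7,"z":0,"ax":0,"ay":0,"az":0,"gripper":1},{"x":-3.73,"y":0.7,"z":0,"ax":0,"ay":0,"az":0,"gripper":1},{"x":-3.73,"y":0.7,"z":0,"ax":0,"ay":0,"az":0,"gripper":1},{"x":-3.73,"y":0.7,"z":0,"ax":0,"ay":0,"az":0,"gripper":1}]}}

```text
clock: 16.68
position: [544.9, 33.9, 142.8]
ee_rot: [-0.697, 0.717, 0.0, -0.0]
contact_force: [0.2, 0.2, -2.3]
gripper_width: 29.0
grasp_force: 59.7
```

Emit:
{"fn": "send_rows", "kwargs": {"targets": [{"x":0,"y":0,"z":0,"ax":0,"ay":0,"az":0,"gripper":1},{"x":0,"y":0,"z":0,"ax":0,"ay":0,"az":0,"gripper":1}]}}

```text
clock: 16.85
position: [545.4, 34.2, 143.0]
ee_rot: [-0.698, 0.716, 0.0, -0.0]
contact_force: [-0.2, -1.3, -1.9]
gripper_width: 28.9
grasp_force: 59.8
```

```bash
cat >> h.py <<'E'
def held(z):
    im,W=wcloud(); p=arm.read_state()['position']; P=top(W,p,p[2]+15,p[2]+30,40); i=im.astype(int)
    s=(i.max(-1)-i.min(-1)>70)|(i.min(-1)>170)
    with np.errstate(invalid='ignore'): k=s&(np.hypot(W[...,0]-p[0],W[...,1]-p[1])<40)&(W[...,2]>p[2]+14)&(W[...,2]<p[2]+32)
    print('held',rect(W[k]),np.median(W[k][:,2]).round(1))
    with np.errstate(invalid='ignore'): k=(W[...,2]>46)&(W[...,2]<58)&(np.abs(W[...,0]-547)<60)&(W[...,1]>-60)&(W[...,1]<185)
    q,lab=cv2.connectedComponents(k.astype(np.uint8))
    for j in range(1,q):
        Q=W[lab==j]
        if len(Q)>60: print('jaw',len(Q),rect(Q),Q[:,1].min().round(1))
E
python3 - <<'E'
from h import *
held(0); go(545.8,33,80,-1.5)
E
```

```text
held (array([546.3,  33.7]), array([30.7, 41.8]), -1.0) 164.1
jaw 2501 (array([519.4,  10.1]), array([ 17.3, 109.2]), -1.5) -44.4
jaw 1254 (array([572. , -22.2]), array([17.3, 44.2]), -1.8) -44.5
jaw 911 (array([570.8,  31.7]), array([17.1, 43.7]), -1.8) 9.7
jaw 362 (array([573.4, 146.4]), array([16.1, 30.8]), -4.7) 130.5
jaw 362 (array([523.2, 148.1]), array([16.2, 34.9]), 0.2) 130.7
pos [545.5  32.9 142.9] yaw 178.5 tilt [-0.05 -0.02] shift [-0.01 -0.04  6.29] n 2 per row [-0.01 -0.02  3.15] az -0.0
```

Emit:
{"fn": "send_rows", "kwargs": {"targets": [{"x":0.1,"y":0,"z":2.5,"ax":0,"ay":0,"az":0,"gripper":1},{"x":0,"y":0,"z":2.5,"ax":0,"ay":0,"az":0,"gripper":1},{"x":0,"y":0,"z":1.2,"ax":0,"ay":0,"az":0,"gripper":1},{"x":0,"y":0,"z":0,"ax":0,"ay":0,"az":0,"gripper":1},{"x":0,"y":0,"z":0,"ax":0,"ay":0,"az":0,"gripper":1}]}}

```text
clock: 17.32
position: [545.7, 29.8, 80.8]
ee_rot: [-0.696, 0.718, 0.0, -0.001]
contact_force: [0.1, 0.7, -1.0]
gripper_width: 28.7
grasp_force: 59.7
```

Emit:
{"fn": "send_rows", "kwargs": {"targets": [{"x":0,"y":0,"z":0.4,"ax":0,"ay":0,"az":0,"gripper":1},{"x":0,"y":0,"z":0.4,"ax":0,"ay":0,"az":0,"gripper":1},{"x":0,"y":0,"z":0,"ax":0,"ay":0,"az":0,"gripper":1}]}}

```text
clock: 17.57
position: [545.7, 31.0, 73.3]
ee_rot: [-0.697, 0.717, 0.0, 0.0]
contact_force: [-0.7, -0.7, -1.6]
gripper_width: 28.8
grasp_force: 59.7
```

Emit:
{"fn": "send_rows", "kwargs": {"targets": [{"x":0,"y":0,"z":0.4,"ax":0,"ay":0,"az":0,"gripper":1},{"x":0,"y":0,"z":0.4,"ax":0,"ay":0,"az":0,"gripper":1},{"x":0,"y":0,"z":0,"ax":0,"ay":0,"az":0,"gripper":1}]}}

```text
clock: 17.82
position: [546.8, 31.3, 66.7]
ee_rot: [-0.698, 0.716, -0.001, 0.001]
contact_force: [-0.7, -0.1, 4.4]
gripper_width: 29.4
grasp_force: 61.2
```

Emit:
{"fn": "send_rows", "kwargs": {"targets": [{"x":0,"y":0,"z":0.4,"ax":0,"ay":0,"az":0,"gripper":1},{"x":0,"y":0,"z":0.4,"ax":0,"ay":0,"az":0,"gripper":1},{"x":0,"y":0,"z":0,"ax":0,"ay":0,"az":0,"gripper":1},{"x":0,"y":0,"z":0,"ax":0,"ay":0,"az":0,"gripper":1}]}}

```text
clock: 18.15
position: [547.0, 31.5, 58.6]
ee_rot: [-0.698, 0.716, -0.001, 0.001]
contact_force: [-0.4, -0.0, 5.1]
gripper_width: 28.8
grasp_force: 60.3
```

Emit:
{"fn": "send_rows", "kwargs": {"targets": [{"x":0,"y":0,"z":0,"ax":0,"ay":0,"az":0,"gripper":-0.2},{"x":0,"y":0,"z":0,"ax":0,"ay":0,"az":0,"gripper":-0.2},{"x":0,"y":0,"z":0,"ax":0,"ay":0,"az":0,"gripper":-0.2},{"x":0,"y":0,"z":-2,"ax":0,"ay":0,"az":0,"gripper":-0.2},{"x":0,"y":0,"z":-2,"ax":0,"ay":0,"az":0,"gripper":-0.2}]}}

```text
clock: 18.57
position: [544.6, 30.9, 96.3]
ee_rot: [-0.697, 0.717, 0.001, -0.002]
contact_force: [0.5, -0.2, 0.1]
gripper_width: 51.1
grasp_force: 0.0
```

Emit:
{"fn": "send_rows", "kwargs": {"targets": [{"x":0,"y":0,"z":0,"ax":0,"ay":0,"az":0,"gripper":1},{"x":0,"y":0,"z":0,"ax":0,"ay":0,"az":0,"gripper":1},{"x":0,"y":0,"z":0,"ax":0,"ay":0,"az":0,"gripper":1},{"x":0,"y":0,"z":0,"ax":0,"ay":0,"az":0,"gripper":1},{"x":0,"y":0,"z":0,"ax":0,"ay":0,"az":0,"gripper":1}]}}

```text
clock: 18.98
position: [545.1, 31.1, 96.3]
ee_rot: [-0.697, 0.717, 0.001, -0.001]
contact_force: [-0.5, 0.3, 0.8]
gripper_width: 0.0
grasp_force: 0.0
```

```bash
python3 - <<'E'
from h import *
im,W=wcloud(); seated(W,(547,32),35,70,90); seated(W,(546,-22)); go(547,32,76,-1.5)
E
```

```text
seated 2012 (array([547.8,  18.4]), array([30.2, 42.7]), -2.3) z 79.6 slope deg [-2.1  2.3]
seated 5095 (array([546.3, -12.2]), array([30.5, 60.1]), -2.5) z 76.8 slope deg [-0.9  2.2]
pos [545.3  31.1  96.4] yaw 178.4 tilt [-0.1  -0.03] shift [-0.09 -0.17  2.04] n 1 per row [-0.09 -0.17  2.04] az -0.1
```

Emit:
{"fn": "send_rows", "kwargs": {"targets": [{"x":-0.05,"y":-0.1,"z":0.7,"ax":0,"ay":0,"az":0,"gripper":1},{"x":0,"y":0,"z":0.6,"ax":0,"ay":0,"az":0,"gripper":1},{"x":0,"y":0,"z":0.4,"ax":0,"ay":0,"az":0,"gripper":1},{"x":0,"y":0,"z":0.2,"ax":0,"ay":0,"az":0,"gripper":1},{"x":0,"y":0,"z":0.1,"ax":0,"ay":0,"az":0,"gripper":1}]}}

```text
clock: 19.45
position: [546.5, 31.6, 77.5]
ee_rot: [-0.697, 0.717, 0.0, -0.001]
contact_force: [-2.8, 0.8, 8.4]
gripper_width: 0.0
grasp_force: 4.0
```

Emit:
{"fn": "send_rows", "kwargs": {"targets": [{"x":0,"y":0,"z":0.2,"ax":0,"ay":0,"az":0,"gripper":1},{"x":0,"y":0,"z":0.1,"ax":0,"ay":0,"az":0,"gripper":1},{"x":0,"y":0,"z":0,"ax":0,"ay":0,"az":0,"gripper":1}]}}

```text
clock: 19.7
position: [546.5, 31.6, 76.4]
ee_rot: [-0.698, 0.717, -0.0, -0.001]
contact_force: [-6.4, 0.6, 14.8]
gripper_width: -0.0
grasp_force: 7.7
```

Emit:
{"fn": "send_rows", "kwargs": {"targets": [{"x":0,"y":0,"z":0.2,"ax":0,"ay":0,"az":0,"gripper":1},{"x":0,"y":0,"z":0.1,"ax":0,"ay":0,"az":0,"gripper":1},{"x":0,"y":0,"z":0,"ax":0,"ay":0,"az":0,"gripper":1}]}}

```text
clock: 19.95
position: [547.3, 31.5, 76.2]
ee_rot: [-0.698, 0.716, -0.001, 0.0]
contact_force: [-10.5, 0.2, 30.1]
gripper_width: 0.0
grasp_force: 14.9
```

Emit:
{"fn": "send_rows", "kwargs": {"targets": [{"x":0,"y":0,"z":0.2,"ax":0,"ay":0,"az":0,"gripper":1},{"x":0,"y":0,"z":0,"ax":0,"ay":0,"az":0,"gripper":1}]}}

```text
clock: 20.12
position: [548.6, 31.5, 76.4]
ee_rot: [-0.698, 0.716, -0.002, 0.001]
contact_force: [-11.6, -0.4, 39.2]
gripper_width: -0.3
grasp_force: 19.2
```

Emit:
{"fn": "send_rows", "kwargs": {"targets": [{"x":0,"y":0,"z":-2.5,"ax":0,"ay":0,"az":0,"gripper":1},{"x":0,"y":0,"z":-2.5,"ax":0,"ay":0,"az":0,"gripper":1},{"x":0,"y":0,"z":-2.0,"ax":0,"ay":0,"az":0,"gripper":-1},{"x":0,"y":0,"z":0,"ax":0,"ay":0,"az":0,"gripper":-1},{"x":0,"y":0,"z":0,"ax":0,"ay":0,"az":0,"gripper":-1}]}}

```text
clock: 20.53
position: [547.3, 32.0, 140.1]
ee_rot: [-0.697, 0.717, -0.0, 0.001]
contact_force: [-0.1, 0.0, 0.2]
gripper_width: 35.8
grasp_force: 0.0
```

```bash
python3 - <<'E'
from h import *
im,W=wcloud(); seated(W,(547,32),23,73,84); seated(W,(546,-22),23,73,84)
blocks()
go(575.9,354.7,118,3.6)
E
```

```text
seated 2263 (array([549.5,  31.1]), array([30.1, 40.6]), -1.0) z 77.0 slope deg [-3.1  0.4]
seated 2640 (array([545.6, -21.7]), array([30.4, 40. ]), -1.4) z 76.5 slope deg [-0.7  0. ]
scene red 203 [435.  329.3] [32.6 42. ] 27.8
scene green 0 none
scene white 267 [576.6 355.8] [33.3 40.7] 4.3
scene yellow 0 none
side red 193 [432.4 327.6] [32.1 44.2] 24.6
side green 0 none
side white 161 [575.3 353.8] [32.  44.7] 0.5
side yellow 0 none
pos [545.9  31.5 137.9] yaw 178.4 tilt [-0.15 -0.03] shift [-32.39  -2.09   1.96] n 8 per row [-4.05 -0.26  0.25] az -5.2
```

Green sits about 3° tilted, high on its −x side, so I'll tap that side down.

Emit:
{"fn": "send_rows", "kwargs": {"targets": [{"x":0,"y":0.5,"z":2.8,"ax":0,"ay":0,"az":0,"gripper":1},{"x":0,"y":0.4,"z":2.4,"ax":0,"ay":0,"az":0,"gripper":1},{"x":0,"y":0,"z":0,"ax":0,"ay":0,"az":0,"gripper":1},{"x":0,"y":0,"z":0,"ax":0,"ay":0,"az":0,"gripper":1},{"x":0,"y":0,"z":0,"ax":0,"ay":0,"az":0,"gripper":1}]}}

```text
clock: 21.1
position: [538.7, 32.1, 87.8]
ee_rot: [-0.697, 0.717, -0.0, 0.0]
contact_force: [-0.9, 0.3, -0.3]
gripper_width: 0.8
grasp_force: 0.0
```

Emit:
{"fn": "send_rows", "kwargs": {"targets": [{"x":0,"y":0,"z":0.3,"ax":0,"ay":0,"az":0,"gripper":1},{"x":0,"y":0,"z":0.2,"ax":0,"ay":0,"az":0,"gripper":1},{"x":0,"y":0,"z":0,"ax":0,"ay":0,"az":0,"gripper":1}]}}

```text
clock: 21.35
position: [538.1, 32.1, 82.7]
ee_rot: [-0.697, 0.717, -0.0, 0.0]
contact_force: [-0.7, 0.0, -0.5]
gripper_width: -0.1
grasp_force: 0.0
```

Emit:
{"fn": "send_rows", "kwargs": {"targets": [{"x":0,"y":0,"z":0.2,"ax":0,"ay":0,"az":0,"gripper":1},{"x":0,"y":0.05,"z":0.2,"ax":0,"ay":0,"az":0,"gripper":1},{"x":0,"y":0,"z":0,"ax":0,"ay":0,"az":0,"gripper":1}]}}

```text
clock: 21.6
position: [537.0, 32.0, 78.1]
ee_rot: [-0.697, 0.717, 0.0, -0.0]
contact_force: [1.2, 0.0, 0.2]
gripper_width: -0.3
grasp_force: 0.0
```

Emit:
{"fn": "send_rows", "kwargs": {"targets": [{"x":0,"y":0,"z":0.2,"ax":0,"ay":0,"az":0,"gripper":1},{"x":0,"y":0.1,"z":0.2,"ax":0,"ay":0,"az":0,"gripper":1},{"x":0,"y":0,"z":0,"ax":0,"ay":0,"az":0,"gripper":1}]}}

```text
clock: 21.85
position: [535.5, 32.0, 76.2]
ee_rot: [-0.697, 0.717, 0.0, -0.001]
contact_force: [-6.7, 1.2, 14.7]
gripper_width: -0.0
grasp_force: 7.1
```

Emit:
{"fn": "send_rows", "kwargs": {"targets": [{"x":0,"y":0.1,"z":0.2,"ax":0,"ay":0,"az":0,"gripper":1},{"x":0,"y":0.1,"z":0.2,"ax":0,"ay":0,"az":0,"gripper":1},{"x":0,"y":0,"z":0,"ax":0,"ay":0,"az":0,"gripper":1}]}}

```text
clock: 22.1
position: [535.1, 32.0, 75.9]
ee_rot: [-0.698, 0.716, -0.001, 0.001]
contact_force: [-11.8, -0.6, 31.6]
gripper_width: 0.2
grasp_force: 16.0
```

Emit:
{"fn": "send_rows", "kwargs": {"targets": [{"x":0,"y":0,"z":-2.5,"ax":0,"ay":0,"az":0,"gripper":1},{"x":0,"y":0,"z":-3.5,"ax":0,"ay":0,"az":0,"gripper":1},{"x":0,"y":0,"z":0,"ax":0,"ay":0,"az":0,"gripper":1},{"x":0,"y":0,"z":0,"ax":0,"ay":0,"az":0,"gripper":1}]}}

```text
clock: 22.43
position: [535.7, 32.6, 132.6]
ee_rot: [-0.697, 0.717, -0.001, 0.003]
contact_force: [-0.3, 0.0, -0.0]
gripper_width: 0.1
grasp_force: 0.0
```

```bash
python3 - <<'E'
from h import *
im,W=wcloud(); seated(W,(547,32),23,73,84); seated(W,(546,-22),23,73,84)
go(575.9,354.7,118,3.6)
E
```

```text
seated 2312 (array([546.6,  30.6]), array([30.3, 40.1]), -1.8) z 76.4 slope deg [-0.2  0.2]
seated 2827 (array([546. , -22.1]), array([29.7, 40.1]), -1.4) z 76.5 slope deg [-0.8  0.1]
pos [534.5  32.3 130.9] yaw 178.4 tilt [0.09 0.05] shift [-32.35  -3.23   1.33] n 8 per row [-4.04 -0.4   0.17] az -5.2
```

Emit:
{"fn": "send_rows", "kwargs": {"targets": [{"x":-4.04,"y":-0.4,"z":0.1,"ax":0,"ay":0,"az":0,"gripper":-1},{"x":-4.04,"y":-0.4,"z":0.1,"ax":0,"ay":0,"az":0,"gripper":-1},{"x":-4.04,"y":-0.4,"z":0.1,"ax":0,"ay":0,"az":0,"gripper":-1},{"x":-4.04,"y":-0.4,"z":0.1,"ax":0,"ay":0,"az":0,"gripper":-1},{"x":-4.04,"y":-0.4,"z":0.1,"ax":0,"ay":0,"az":0,"gripper":-1}]}}

```text
clock: 22.9
position: [559.1, 234.7, 123.6]
ee_rot: [-0.697, 0.717, 0.0, -0.002]
contact_force: [0.6, 0.3, 0.5]
gripper_width: 60.5
grasp_force: 0.0
```

Emit:
{"fn": "send_rows", "kwargs": {"targets": [{"x":-4.04,"y":-0.4,"z":0.2,"ax":0,"ay":0,"az":0,"gripper":-1},{"x":-4.04,"y":-0.4,"z":0.2,"ax":0,"ay":0,"az":0,"gripper":-1},{"x":-4.04,"y":-0.4,"z":0.2,"ax":0,"ay":0,"az":-5,"gripper":-1},{"x":0,"y":0,"z":0,"ax":0,"ay":0,"az":0,"gripper":-1},{"x":0,"y":0,"z":0,"ax":0,"ay":0,"az":0,"gripper":-1}]}}

```text
clock: 23.32
position: [574.2, 355.8, 116.2]
ee_rot: [0.729, -0.685, -0.0, 0.002]
contact_force: [-0.4, -2.1, -0.1]
gripper_width: 85.2
grasp_force: 0.0
```

```bash
python3 - <<'E'
from h import *
im,W=wcloud(); P=top(W,(576,355),46,60,50); c,wh,a=rect(P); print(len(P),c,wh,a)
go(c[0],c[1],26,a)
E
```

```text
2391 [577.  355.2] [30.1 41.3] 3.2
pos [574.2 354.2 116.8] yaw -176.6 tilt [-0.19 -0.16] shift [-0.1  -0.32  9.08] n 3 per row [-0.03 -0.11  3.03] az 0.2
```

Emit:
{"fn": "send_rows", "kwargs": {"targets": [{"x":-0.1,"y":-0.2,"z":3.0,"ax":0,"ay":0,"az":0,"gripper":-1},{"x":0,"y":0,"z":3.0,"ax":0,"ay":0,"az":0,"gripper":-1},{"x":0,"y":0,"z":3.0,"ax":0,"ay":0,"az":0,"gripper":-1},{"x":0,"y":0,"z":0,"ax":0,"ay":0,"az":0,"gripper":-1},{"x":0,"y":0,"z":0,"ax":0,"ay":0,"az":0,"gripper":1}]}}

```text
clock: 23.78
position: [576.5, 352.9, 27.7]
ee_rot: [0.727, -0.686, 0.0, 0.003]
contact_force: [0.3, -0.6, 0.6]
gripper_width: 75.3
grasp_force: 0.0
```

Emit:
{"fn": "send_rows", "kwargs": {"targets": [{"x":0,"y":0,"z":0,"ax":0,"ay":0,"az":0,"gripper":1},{"x":0,"y":0,"z":0,"ax":0,"ay":0,"az":0,"gripper":1},{"x":0,"y":0,"z":0,"ax":0,"ay":0,"az":0,"gripper":1},{"x":0,"y":0,"z":0,"ax":0,"ay":0,"az":0,"gripper":1},{"x":0,"y":0,"z":0,"ax":0,"ay":0,"az":0,"gripper":1}]}}

```text
clock: 24.2
position: [577.8, 355.9, 31.6]
ee_rot: [0.728, -0.686, 0.0, -0.001]
contact_force: [-2.1, -0.0, 5.6]
gripper_width: 29.0
grasp_force: 60.2
```

Emit:
{"fn": "send_rows", "kwargs": {"targets": [{"x":0,"y":0,"z":-3.8,"ax":0,"ay":0,"az":0,"gripper":1},{"x":0,"y":0,"z":-3.8,"ax":0,"ay":0,"az":0,"gripper":1},{"x":0,"y":0,"z":-3.8,"ax":0,"ay":0,"az":4.9,"gripper":1},{"x":0,"y":0,"z":0,"ax":0,"ay":0,"az":0,"gripper":1},{"x":0,"y":0,"z":0,"ax":0,"ay":0,"az":0,"gripper":1}]}}

```text
clock: 24.62
position: [578.3, 356.6, 146.9]
ee_rot: [-0.698, 0.716, 0.0, 0.004]
contact_force: [-0.4, -0.1, -2.3]
gripper_width: 28.9
grasp_force: 59.9
```

```bash
python3 - <<'E'
from h import *
go(547.2,86.5,140,-1.5)
E
```

```text
pos [578.3 356.6 146.9] yaw 178.5 tilt [0.28 0.3 ] shift [27.08  2.41  0.53] n 7 per row [3.87 0.34 0.08] az 0.0
```

Emit:
{"fn": "send_rows", "kwargs": {"targets": [{"x":3.87,"y":0.34,"z":0,"ax":0,"ay":0,"az":0,"gripper":1},{"x":3.87,"y":0.34,"z":0,"ax":0,"ay":0,"az":0,"gripper":1},{"x":3.87,"y":0.34,"z":0,"ax":0,"ay":0,"az":0,"gripper":1},{"x":3.87,"y":0.34,"z":0,"ax":0,"ay":0,"az":0,"gripper":1},{"x":3.87,"y":0.34,"z":0,"ax":0,"ay":0,"az":0,"gripper":1}]}}

```text
clock: 25.03
position: [553.3, 160.3, 141.3]
ee_rot: [-0.698, 0.716, 0.001, -0.002]
contact_force: [1.2, -0.8, -0.6]
gripper_width: 28.7
grasp_force: 59.7
```

Emit:
{"fn": "send_rows", "kwargs": {"targets": [{"x":3.87,"y":0.34,"z":0,"ax":0,"ay":0,"az":0,"gripper":1},{"x":3.87,"y":0.34,"z":0,"ax":0,"ay":0,"az":0,"gripper":1},{"x":0,"y":0,"z":0,"ax":0,"ay":0,"az":0,"gripper":1},{"x":0,"y":0,"z":0,"ax":0,"ay":0,"az":0,"gripper":1}]}}

```text
clock: 25.37
position: [544.9, 82.8, 141.9]
ee_rot: [-0.697, 0.718, 0.001, -0.001]
contact_force: [0.8, 0.6, -1.9]
gripper_width: 29.0
grasp_force: 59.8
```

```bash
python3 - <<'E'
from h import *
held(0); go(547.2,87,85,-1.5)
E
```

```text
held (array([552.6,  82.1]), array([41. , 43.2]), 88.5) 163.1
jaw 3815 (array([519.9,  33.9]), array([ 17.2, 157.6]), -1.5) -45.0
jaw 1243 (array([571.6, -22.2]), array([17.1, 44.4]), -1.5) -44.4
jaw 1247 (array([573.2,  31.9]), array([16.9, 43.5]), -2.3) 9.9
jaw 852 (array([572.3,  85.7]), array([16.2, 44.9]), -2.1) 63.3
pos [545.6  84.2 142.1] yaw 178.4 tilt [-0.12 -0.03] shift [-0.29 -0.17  5.71] n 2 per row [-0.14 -0.08  2.86] az -0.1
```

Emit:
{"fn": "send_rows", "kwargs": {"targets": [{"x":-0.2,"y":-0.1,"z":2.0,"ax":0,"ay":0,"az":0,"gripper":1},{"x":0,"y":0,"z":2.0,"ax":0,"ay":0,"az":0,"gripper":1},{"x":0,"y":0,"z":1.2,"ax":0,"ay":0,"az":0,"gripper":1},{"x":0,"y":0,"z":0,"ax":0,"ay":0,"az":0,"gripper":1},{"x":0,"y":0,"z":0,"ax":0,"ay":0,"az":0,"gripper":1}]}}

```text
clock: 25.83
position: [547.1, 88.0, 90.3]
ee_rot: [-0.698, 0.716, 0.0, -0.001]
contact_force: [0.9, 0.6, -1.1]
gripper_width: 28.5
grasp_force: 59.8
```

```bash
python3 - <<'E'
from h import *
go(547.2,87,80,-1.5)
im,W=wcloud(); p=arm.read_state()['position']
with np.errstate(invalid='ignore'): k=(np.abs(W[...,0]-p[0])<13)&(np.abs(W[...,1]-p[1])<30)&(W[...,2]>p[2]+16)&(W[...,2]<p[2]+30)
print(rect(W[k]),np.median(W[k],axis=0).round(1))
go(547.2,87,80,-1.5)
E
```

```text
pos [547.1  88.   90.3] yaw 178.6 tilt [-0.12 -0.07] shift [ 0.1  -0.01  1.03] n 1 per row [ 0.1  -0.01  1.03] az 0.1
(array([547.9,  87.6]), array([26. , 41.5]), 0.1) [547.8  84.4 111.6]
pos [547.9  88.2  91.3] yaw 178.6 tilt [ 0.01 -0.02] shift [0.12 0.06 1.13] n 1 per row [0.12 0.06 1.13] az 0.1
```

Emit:
{"fn": "send_rows", "kwargs": {"targets": [{"x":0.05,"y":0,"z":0.8,"ax":0,"ay":0,"az":0,"gripper":1},{"x":0,"y":0,"z":0.8,"ax":0,"ay":0,"az":0,"gripper":1},{"x":0,"y":0,"z":0,"ax":0,"ay":0,"az":0,"gripper":1},{"x":0,"y":0,"z":0,"ax":0,"ay":0,"az":0,"gripper":1}]}}

```text
clock: 26.22
position: [547.1, 86.5, 74.9]
ee_rot: [-0.698, 0.716, 0.0, -0.001]
contact_force: [-0.1, -0.2, -2.3]
gripper_width: 28.8
grasp_force: 59.8
```

```bash
python3 - <<'E'
from h import *
im,W=wcloud(); p=arm.read_state()['position']
with np.errstate(invalid='ignore'): k=(np.abs(W[...,0]-p[0])<13)&(np.abs(W[...,1]-p[1])<30)&(W[...,2]>p[2]+16)&(W[...,2]<p[2]+30)
print(rect(W[k]),np.median(W[k],axis=0).round(1))
go(547.2,87,58,-1.5)
E
```

```text
(array([547.4,  85.9]), array([26. , 41.7]), 0.1) [547.3  82.9  96.2]
pos [547.5  86.6  75.3] yaw 178.5 tilt [-0.   -0.01] shift [-0.04  0.03  1.73] n 1 per row [-0.04  0.03  1.73] az 0.0
```

Emit:
{"fn": "send_rows", "kwargs": {"targets": [{"x":0,"y":0,"z":0.4,"ax":0,"ay":0,"az":0,"gripper":1},{"x":0,"y":0,"z":0.4,"ax":0,"ay":0,"az":0,"gripper":1},{"x":0,"y":0,"z":0.4,"ax":0,"ay":0,"az":0,"gripper":1},{"x":0,"y":0,"z":0.4,"ax":0,"ay":0,"az":0,"gripper":1},{"x":0,"y":0,"z":0,"ax":0,"ay":0,"az":0,"gripper":1}]}}

```text
clock: 26.68
position: [548.6, 86.9, 60.3]
ee_rot: [-0.698, 0.716, -0.001, 0.001]
contact_force: [-0.1, -0.0, 3.6]
gripper_width: 29.1
grasp_force: 60.1
```

Emit:
{"fn": "send_rows", "kwargs": {"targets": [{"x":0,"y":0,"z":0,"ax":0,"ay":0,"az":0,"gripper":1},{"x":0,"y":0,"z":0,"ax":0,"ay":0,"az":0,"gripper":-0.2},{"x":0,"y":0,"z":0,"ax":0,"ay":0,"az":0,"gripper":-0.2},{"x":0,"y":0,"z":0,"ax":0,"ay":0,"az":0,"gripper":-0.2},{"x":0,"y":0,"z":0,"ax":0,"ay":0,"az":0,"gripper":-0.2}]}}

```text
clock: 27.1
position: [547.2, 86.6, 59.1]
ee_rot: [-0.698, 0.716, 0.0, -0.0]
contact_force: [0.5, 0.7, 0.4]
gripper_width: 51.6
grasp_force: 0.0
```

Emit:
{"fn": "send_rows", "kwargs": {"targets": [{"x":0,"y":0,"z":-2,"ax":0,"ay":0,"az":0,"gripper":-0.2},{"x":0,"y":0,"z":-2,"ax":0,"ay":0,"az":0,"gripper":-0.2},{"x":0,"y":0.1,"z":0,"ax":0,"ay":0,"az":0,"gripper":1},{"x":0,"y":0,"z":0,"ax":0,"ay":0,"az":0,"gripper":1},{"x":0,"y":0,"z":0,"ax":0,"ay":0,"az":0,"gripper":1}]}}

```text
clock: 27.52
position: [545.9, 86.6, 98.8]
ee_rot: [-0.698, 0.716, 0.0, -0.0]
contact_force: [-0.0, 0.8, -0.0]
gripper_width: 15.9
grasp_force: 0.0
```

Emit:
{"fn": "send_rows", "kwargs": {"targets": [{"x":0,"y":0,"z":0,"ax":0,"ay":0,"az":0,"gripper":1},{"x":0,"y":0,"z":0,"ax":0,"ay":0,"az":0,"gripper":1},{"x":0,"y":0,"z":0,"ax":0,"ay":0,"az":0,"gripper":1}]}}

```text
clock: 27.77
position: [546.0, 86.6, 98.5]
ee_rot: [-0.698, 0.716, 0.0, -0.001]
contact_force: [0.2, -0.4, -0.0]
gripper_width: 0.2
grasp_force: 0.0
```

Emit:
{"fn": "send_rows", "kwargs": {"targets": [{"x":0,"y":0.2,"z":0.9,"ax":0,"ay":0,"az":0,"gripper":1},{"x":0,"y":0,"z":0.7,"ax":0,"ay":0,"az":0,"gripper":1},{"x":0,"y":0,"z":0.2,"ax":0,"ay":0,"az":0,"gripper":1},{"x":0,"y":0,"z":0.2,"ax":0,"ay":0,"az":0,"gripper":1},{"x":0,"y":0,"z":0.2,"ax":0,"ay":0,"az":0,"gripper":1}]}}

```text
clock: 28.18
position: [543.9, 86.5, 77.5]
ee_rot: [-0.698, 0.716, 0.0, -0.001]
contact_force: [-3.0, -0.0, 8.0]
gripper_width: -0.2
grasp_force: 3.6
```

Emit:
{"fn": "send_rows", "kwargs": {"targets": [{"x":0,"y":0,"z":0.2,"ax":0,"ay":0,"az":0,"gripper":1},{"x":0,"y":0.05,"z":0.2,"ax":0,"ay":0,"az":0,"gripper":1},{"x":0,"y":0,"z":0,"ax":0,"ay":0,"az":0,"gripper":1}]}}

```text
clock: 28.43
position: [543.0, 86.5, 76.1]
ee_rot: [-0.698, 0.716, 0.0, -0.001]
contact_force: [-9.6, 0.2, 21.3]
gripper_width: -0.1
grasp_force: 10.8
```

Emit:
{"fn": "send_rows", "kwargs": {"targets": [{"x":0,"y":0.1,"z":0.2,"ax":0,"ay":0,"az":0,"gripper":1},{"x":0,"y":0.05,"z":0.1,"ax":0,"ay":0,"az":0,"gripper":1},{"x":0,"y":0,"z":0,"ax":0,"ay":0,"az":0,"gripper":1}]}}

```text
clock: 28.68
position: [542.7, 86.6, 75.9]
ee_rot: [-0.699, 0.715, -0.001, 0.0]
contact_force: [-12.4, -0.3, 33.7]
gripper_width: -0.2
grasp_force: 17.1
```

Emit:
{"fn": "send_rows", "kwargs": {"targets": [{"x":0,"y":0,"z":-2.5,"ax":0,"ay":0,"az":0,"gripper":1},{"x":0,"y":0,"z":-3.5,"ax":0,"ay":0,"az":0,"gripper":1},{"x":0,"y":0,"z":0,"ax":0,"ay":0,"az":0,"gripper":1},{"x":0,"y":0,"z":0,"ax":0,"ay":0,"az":0,"gripper":1}]}}

```text
clock: 29.02
position: [543.6, 87.4, 132.1]
ee_rot: [-0.698, 0.716, -0.001, 0.002]
contact_force: [-0.4, 0.3, -1.3]
gripper_width: 0.1
grasp_force: 0.0
```

```bash
python3 - <<'E'
from h import *
im,W=wcloud(); seated(W,(548,86),23,73,84);seated(W,(547,32),23,73,84); seated(W,(546,-22),23,73,84)
blocks()
go(434,328,125,28)
E
```

```text
seated 2271 (array([548.,  86.]), array([30.7, 40.7]), -0.5) z 76.4 slope deg [-0.3  0.5]
seated 2784 (array([546.4,  30.7]), array([30.1, 39. ]), -1.7) z 76.4 slope deg [-0.2  0. ]
seated 2805 (array([545.8, -22. ]), array([30.4, 40.6]), -1.4) z 76.5 slope deg [-0.8  0.2]
scene red 205 [434.8 328.8] [33.2 42.3] 23.8
scene green 0 none
scene white 0 none
scene yellow 0 none
side red 189 [433.3 327.4] [34.  43.3] 29.5
side green 0 none
side white 0 none
side yellow 0 none
pos [541.5  86.5 129. ] yaw 178.5 tilt [-0.14 -0.05] shift [-23.86  11.39   0.4 ] n 7 per row [-3.41  1.63  0.06] az -29.5
```

Emit:
{"fn": "send_rows", "kwargs": {"targets": [{"x":-3.41,"y":1.63,"z":0,"ax":0,"ay":0,"az":0,"gripper":-1},{"x":-3.41,"y":1.63,"z":0,"ax":0,"ay":0,"az":0,"gripper":-1},{"x":-3.41,"y":1.63,"z":0,"ax":0,"ay":0,"az":0,"gripper":-1},{"x":-3.41,"y":1.63,"z":0,"ax":0,"ay":0,"az":0,"gripper":-1},{"x":-3.41,"y":1.63,"z":0,"ax":0,"ay":0,"az":0,"gripper":-1}]}}

```text
clock: 29.58
position: [463.9, 260.1, 128.8]
ee_rot: [-0.698, 0.716, -0.0, -0.002]
contact_force: [1.0, 1.3, 0.0]
gripper_width: 59.9
grasp_force: 0.0
```

Emit:
{"fn": "send_rows", "kwargs": {"targets": [{"x":-3.41,"y":1.63,"z":0,"ax":0,"ay":0,"az":0,"gripper":-1},{"x":-3.41,"y":1.63,"z":0,"ax":0,"ay":0,"az":-7,"gripper":-1},{"x":0,"y":0,"z":0,"ax":0,"ay":0,"az":-7,"gripper":-1},{"x":0,"y":0,"z":0,"ax":0,"ay":0,"az":-7,"gripper":-1},{"x":0,"y":0,"z":0,"ax":0,"ay":0,"az":-7,"gripper":-1}]}}

```text
clock: 30.0
position: [433.4, 328.7, 128.4]
ee_rot: [0.852, -0.523, -0.0, 0.002]
contact_force: [0.3, -0.3, 0.2]
gripper_width: 85.6
grasp_force: 0.0
```

Emit:
{"fn": "send_rows", "kwargs": {"targets": [{"x":0,"y":0,"z":0,"ax":0,"ay":0,"az":0,"gripper":-1},{"x":0,"y":0,"z":0,"ax":0,"ay":0,"az":0,"gripper":-1},{"x":0,"y":0,"z":0,"ax":0,"ay":0,"az":0,"gripper":-1}]}}

```text
clock: 30.25
position: [434.4, 328.0, 129.5]
ee_rot: [0.85, -0.527, -0.0, 0.001]
contact_force: [0.3, -0.3, -0.2]
gripper_width: 85.3
grasp_force: 0.0
```

```bash
python3 - <<'E'
from h import *
im,W=wcloud(); P=top(W,(434,328),46,60,55); c,wh,a=rect(P); print(len(P),c,wh,a)
go(c[0],c[1],26,a)
E
```

```text
2111 [435.1 327.9] [29.6 41. ] 27.0
pos [434.6 328.  129.7] yaw -153.6 tilt [-0.04 -0.06] shift [ 0.03 -0.06 10.37] n 3 per row [ 0.01 -0.02  3.46] az -0.6
```

Emit:
{"fn": "send_rows", "kwargs": {"targets": [{"x":0,"y":0,"z":3.5,"ax":0,"ay":0,"az":-0.5,"gripper":-1},{"x":0,"y":0,"z":3.5,"ax":0,"ay":0,"az":0,"gripper":-1},{"x":0,"y":0,"z":3.4,"ax":0,"ay":0,"az":0,"gripper":-1},{"x":0,"y":0,"z":0,"ax":0,"ay":0,"az":0,"gripper":-1},{"x":0,"y":0,"z":0,"ax":0,"ay":0,"az":0,"gripper":1}]}}

```text
clock: 30.72
position: [434.2, 327.3, 25.1]
ee_rot: [0.852, -0.523, -0.0, 0.002]
contact_force: [-0.3, 0.4, 0.8]
gripper_width: 75.7
grasp_force: 0.0
```

Emit:
{"fn": "send_rows", "kwargs": {"targets": [{"x":0,"y":0,"z":0,"ax":0,"ay":0,"az":0,"gripper":1},{"x":0,"y":0,"z":0,"ax":0,"ay":0,"az":0,"gripper":1},{"x":0,"y":0,"z":0,"ax":0,"ay":0,"az":0,"gripper":1},{"x":0,"y":0,"z":0,"ax":0,"ay":0,"az":0,"gripper":1},{"x":0,"y":0,"z":0,"ax":0,"ay":0,"az":0,"gripper":1}]}}

```text
clock: 31.13
position: [435.2, 329.2, 28.4]
ee_rot: [0.853, -0.522, 0.0, -0.001]
contact_force: [-2.1, -0.7, 6.8]
gripper_width: 29.2
grasp_force: 59.2
```

Emit:
{"fn": "send_rows", "kwargs": {"targets": [{"x":0,"y":0,"z":-3.8,"ax":0,"ay":0,"az":0,"gripper":1},{"x":0,"y":0,"z":-3.8,"ax":0,"ay":0,"az":7,"gripper":1},{"x":0,"y":0,"z":-3.8,"ax":0,"ay":0,"az":7,"gripper":1},{"x":0,"y":0,"z":0,"ax":0,"ay":0,"az":7,"gripper":1},{"x":0,"y":0,"z":0,"ax":0,"ay":0,"az":7,"gripper":1}]}}

```text
clock: 31.55
position: [435.5, 329.7, 143.9]
ee_rot: [-0.699, 0.715, 0.001, 0.004]
contact_force: [0.3, -0.2, -3.6]
gripper_width: 28.8
grasp_force: 60.4
```

Emit:
{"fn": "send_rows", "kwargs": {"targets": [{"x":0,"y":0,"z":0,"ax":0,"ay":0,"az":0.5,"gripper":1},{"x":0,"y":0,"z":0,"ax":0,"ay":0,"az":0,"gripper":1},{"x":0,"y":0,"z":0,"ax":0,"ay":0,"az":0,"gripper":1}]}}

```text
clock: 31.8
position: [434.3, 328.1, 139.9]
ee_rot: [-0.699, 0.715, -0.0, -0.001]
contact_force: [-0.2, -0.2, -2.1]
gripper_width: 28.7
grasp_force: 60.3
```

```bash
python3 - <<'E'
from h import *
go(548.6,140.5,140,-1.5)
E
```

```text
pos [434.3 328.1 139.9] yaw 178.6 tilt [-0.04 -0.04] shift [ 18.48 -11.87  -0.  ] n 6 per row [ 3.08 -1.98 -0.  ] az 0.1
```

Emit:
{"fn": "send_rows", "kwargs": {"targets": [{"x":3.08,"y":-1.98,"z":0,"ax":0,"ay":0,"az":0,"gripper":1},{"x":3.08,"y":-1.98,"z":0,"ax":0,"ay":0,"az":0,"gripper":1},{"x":3.08,"y":-1.98,"z":0,"ax":0,"ay":0,"az":0,"gripper":1},{"x":3.08,"y":-1.98,"z":0,"ax":0,"ay":0,"az":0,"gripper":1},{"x":3.08,"y":-1.98,"z":0,"ax":0,"ay":0,"az":0,"gripper":1}]}}

```text
clock: 32.22
position: [529.9, 170.4, 139.7]
ee_rot: [-0.699, 0.715, 0.0, -0.001]
contact_force: [0.5, -0.2, -1.8]
gripper_width: 28.8
grasp_force: 60.3
```

Emit:
{"fn": "send_rows", "kwargs": {"targets": [{"x":3.0,"y":-1.98,"z":0,"ax":0,"ay":0,"az":0,"gripper":1},{"x":0,"y":0,"z":2.0,"ax":0,"ay":0,"az":0,"gripper":1},{"x":0,"y":0,"z":2.0,"ax":0,"ay":0,"az":0,"gripper":1},{"x":0,"y":0,"z":0.9,"ax":0,"ay":0,"az":0,"gripper":1},{"x":0,"y":0,"z":0,"ax":0,"ay":0,"az":0,"gripper":1}]}}

```text
clock: 32.63
position: [546.7, 140.3, 88.3]
ee_rot: [-0.698, 0.716, 0.001, -0.003]
contact_force: [-0.2, 0.6, -1.1]
gripper_width: 28.7
grasp_force: 60.2
```

Emit:
{"fn": "send_rows", "kwargs": {"targets": [{"x":0,"y":0,"z":0,"ax":0,"ay":0,"az":0,"gripper":1},{"x":0,"y":0,"z":0,"ax":0,"ay":0,"az":0,"gripper":1}]}}

```text
clock: 32.8
position: [549.2, 142.2, 92.2]
ee_rot: [-0.698, 0.716, -0.0, 0.001]
contact_force: [0.1, 0.0, -1.6]
gripper_width: 29.0
grasp_force: 60.2
```

```bash
cat >> h.py <<'E'
def held2():
    im,W=wcloud(); p=arm.read_state()['position']
    with np.errstate(invalid='ignore'): k=(np.abs(W[...,0]-p[0])<13)&(np.abs(W[...,1]-p[1])<30)&(W[...,2]>p[2]+16)&(W[...,2]<p[2]+30)
    print(rect(W[k]),np.median(W[k],axis=0).round(1))
    with np.errstate(invalid='ignore'): k=(W[...,2]>46)&(W[...,2]<58)&(np.abs(W[...,0]-547)<60)&(W[...,1]>-60)&(W[...,1]<185)
    q,lab=cv2.connectedComponents(k.astype(np.uint8))
    for j in range(1,q):
        Q=W[lab==j]
        if len(Q)>60: print('jaw',len(Q),rect(Q),Q[:,1].min().round(1))
E
python3 - <<'E'
from h import *
held2()
go(548.6,141,72,-1.5)
E
```

```text
(array([549.2, 141.4]), array([26. , 41.6]), -0.0) [549.2 137.8 116.4]
jaw 6385 (array([520.9,  81. ]), array([ 17.4, 156.5]), -1.3) 2.6
jaw 1976 (array([573.,  32.]), array([17.2, 44.6]), -1.4) 9.7
jaw 112 (array([547.2,  51. ]), array([ 0.5, 29.9]), 88.5) 50.4
jaw 1994 (array([574.6,  86. ]), array([17.1, 43.9]), -0.8) 63.9
jaw 1033 (array([573.8, 137.8]), array([16.3, 40.3]), -2.6) 117.7
pos [549.2 142.3  92.5] yaw 178.6 tilt [0.12 0.05] shift [0.13 0.06 2.05] n 1 per row [0.13 0.06 2.05] az 0.1
```

Emit:
{"fn": "send_rows", "kwargs": {"targets": [{"x":0.03,"y":0,"z":0.8,"ax":0,"ay":0,"az":0,"gripper":1},{"x":0,"y":0,"z":0.8,"ax":0,"ay":0,"az":0,"gripper":1},{"x":0,"y":0,"z":0.4,"ax":0,"ay":0,"az":0,"gripper":1},{"x":0,"y":0,"z":0,"ax":0,"ay":0,"az":0,"gripper":1},{"x":0,"y":0,"z":0,"ax":0,"ay":0,"az":0,"gripper":1}]}}

```text
clock: 33.27
position: [548.3, 141.0, 70.8]
ee_rot: [-0.698, 0.716, 0.0, -0.001]
contact_force: [0.5, -0.6, -2.1]
gripper_width: 28.7
grasp_force: 60.2
```

Emit:
{"fn": "send_rows", "kwargs": {"targets": [{"x":0,"y":0,"z":0.4,"ax":0,"ay":0,"az":0,"gripper":1},{"x":0,"y":0,"z":0.4,"ax":0,"ay":0,"az":0,"gripper":1},{"x":0,"y":0,"z":0.4,"ax":0,"ay":0,"az":0,"gripper":1},{"x":0,"y":0,"z":0.3,"ax":0,"ay":0,"az":0,"gripper":1},{"x":0,"y":0,"z":0,"ax":0,"ay":0,"az":0,"gripper":1}]}}

```text
clock: 33.68
position: [549.1, 141.3, 57.2]
ee_rot: [-0.698, 0.716, -0.0, 0.001]
contact_force: [-2.2, -0.4, 3.1]
gripper_width: 29.0
grasp_force: 61.0
```

```bash
python3 - <<'E'
from h import *
held2()
go(548.6,141,56,-1.5)
E
```

```text
(array([549.1, 140.6]), array([26. , 41.4]), 0.0) [549.1 136.9  81.4]
jaw 2637 (array([573.3,  33.6]), array([17.1, 41.1]), -0.9) 13.0
jaw 8096 (array([521.1,  83.3]), array([ 17.4, 137.5]), -1.5) 14.7
jaw 226 (array([546.9,  51. ]), array([ 0.6, 29.9]), 88.5) 50.3
jaw 2935 (array([574.9,  86. ]), array([16.7, 44.4]), -1.9) 64.0
jaw 1217 (array([575.9, 131.2]), array([17.1, 28. ]), -1.8) 117.4
jaw 488 (array([549.2, 120.8]), array([ 1.4, 30.2]), 88.3) 119.8
pos [549.1 141.3  57.3] yaw 178.5 tilt [0.1  0.03] shift [0.03 0.05 0.13] n 1 per row [0.03 0.05 0.13] az 0.0
```

Centred at 140.6 as wanted. I'll release it and tap it down.

Emit:
{"fn": "send_rows", "kwargs": {"targets": [{"x":0,"y":0,"z":0,"ax":0,"ay":0,"az":0,"gripper":-0.2},{"x":0,"y":0,"z":0,"ax":0,"ay":0,"az":0,"gripper":-0.2},{"x":0,"y":0,"z":0,"ax":0,"ay":0,"az":0,"gripper":-0.2},{"x":0,"y":0,"z":-2,"ax":0,"ay":0,"az":0,"gripper":-0.2},{"x":0,"y":0,"z":-2.2,"ax":0,"ay":0,"az":0,"gripper":-0.2}]}}

```text
clock: 34.15
position: [547.5, 140.5, 97.1]
ee_rot: [-0.698, 0.716, 0.001, -0.002]
contact_force: [0.9, 0.4, 1.5]
gripper_width: 51.5
grasp_force: 0.0
```

Emit:
{"fn": "send_rows", "kwargs": {"targets": [{"x":0,"y":0.3,"z":0,"ax":0,"ay":0,"az":0,"gripper":1},{"x":0,"y":0,"z":0,"ax":0,"ay":0,"az":0,"gripper":1},{"x":0,"y":0,"z":0,"ax":0,"ay":0,"az":0,"gripper":1},{"x":0,"y":0,"z":0,"ax":0,"ay":0,"az":0,"gripper":1},{"x":0,"y":0,"z":0,"ax":0,"ay":0,"az":0,"gripper":1}]}}

```text
clock: 34.57
position: [545.0, 140.9, 97.3]
ee_rot: [-0.698, 0.716, 0.0, -0.001]
contact_force: [-0.7, -0.5, 0.1]
gripper_width: -0.3
grasp_force: 0.0
```

Emit:
{"fn": "send_rows", "kwargs": {"targets": [{"x":0,"y":0,"z":0,"ax":0,"ay":0,"az":0,"gripper":1},{"x":0,"y":0,"z":0,"ax":0,"ay":0,"az":0,"gripper":1}]}}

```text
clock: 34.73
position: [545.4, 141.0, 97.7]
ee_rot: [-0.698, 0.716, 0.0, -0.001]
contact_force: [-0.4, -0.0, -1.1]
gripper_width: -0.2
grasp_force: 0.0
```

Emit:
{"fn": "send_rows", "kwargs": {"targets": [{"x":0,"y":0,"z":0.9,"ax":0,"ay":0,"az":0,"gripper":1},{"x":0,"y":0,"z":0.7,"ax":0,"ay":0,"az":0,"gripper":1},{"x":0,"y":0,"z":0.2,"ax":0,"ay":0,"az":0,"gripper":1},{"x":0,"y":0,"z":0.2,"ax":0,"ay":0,"az":0,"gripper":1},{"x":0,"y":0,"z":0.2,"ax":0,"ay":0,"az":0,"gripper":1}]}}

```text
clock: 35.15
position: [545.3, 141.0, 76.6]
ee_rot: [-0.698, 0.716, -0.0, -0.001]
contact_force: [-3.2, 0.3, 7.1]
gripper_width: -0.4
grasp_force: 3.5
```

Emit:
{"fn": "send_rows", "kwargs": {"targets": [{"x":0,"y":0,"z":0.2,"ax":0,"ay":0,"az":0,"gripper":1},{"x":0,"y":0.05,"z":0.2,"ax":0,"ay":0,"az":0,"gripper":1},{"x":0,"y":0,"z":0,"ax":0,"ay":0,"az":0,"gripper":1}]}}

```text
clock: 35.4
position: [545.4, 141.2, 75.9]
ee_rot: [-0.698, 0.716, -0.001, 0.0]
contact_force: [-7.4, -1.2, 22.0]
gripper_width: -0.1
grasp_force: 11.0
```

Emit:
{"fn": "send_rows", "kwargs": {"targets": [{"x":0,"y":0.1,"z":0.2,"ax":0,"ay":0,"az":0,"gripper":1},{"x":0,"y":0.05,"z":0.1,"ax":0,"ay":0,"az":0,"gripper":1},{"x":0,"y":0,"z":0,"ax":0,"ay":0,"az":0,"gripper":1}]}}

```text
clock: 35.65
position: [545.4, 141.3, 75.7]
ee_rot: [-0.699, 0.715, -0.002, 0.002]
contact_force: [-9.3, -2.5, 33.5]
gripper_width: -0.1
grasp_force: 16.9
```

Emit:
{"fn": "send_rows", "kwargs": {"targets": [{"x":0,"y":0,"z":-2.5,"ax":0,"ay":0,"az":0,"gripper":1},{"x":0,"y":0,"z":-3.5,"ax":0,"ay":0,"az":0,"gripper":-0.2},{"x":0,"y":0,"z":-3.5,"ax":0,"ay":0,"az":0,"gripper":-0.2},{"x":0,"y":0,"z":-2.5,"ax":0,"ay":0,"az":0,"gripper":-0.2},{"x":0,"y":0,"z":0,"ax":0,"ay":0,"az":0,"gripper":-0.2}]}}

```text
clock: 36.07
position: [546.7, 142.4, 195.3]
ee_rot: [-0.698, 0.716, -0.002, 0.005]
contact_force: [0.4, 0.4, 0.7]
gripper_width: 48.2
grasp_force: 0.0
```

Emit:
{"fn": "send_rows", "kwargs": {"targets": [{"x":0,"y":0,"z":0,"ax":0,"ay":0,"az":0,"gripper":-0.2},{"x":0,"y":0,"z":0,"ax":0,"ay":0,"az":0,"gripper":-0.2}]}}

```text
clock: 36.23
position: [542.7, 140.9, 188.1]
ee_rot: [-0.698, 0.716, 0.001, -0.001]
contact_force: [-0.1, -0.7, -0.4]
gripper_width: 51.2
grasp_force: 0.0
```

```bash
python3 - <<'E'
from h import *
im,W=wcloud(); save(im,'w6.png')
for c in [(549,140.5),(548,86),(547,31),(546,-22)]: seated(W,c,23,73,84)
im,W=cloud('scene'); save(cv2.resize(im[160:250,270:450],None,fx=4,fy=4,interpolation=cv2.INTER_CUBIC),'s6.png')
# grip bar in scene / side
for n in ['scene','side']:
    if n=='side': im,W=cloud(n)
    P=top(W,(550.7,222),50,63,32); print(n,len(P),rect(P) if len(P) else '',P.mean(0).round(1))
E
```

```text
seated 1560 (array([549.8, 140.5]), array([29.7, 39.7]), -1.3) z 76.3 slope deg [-0.2  0.1]
seated 1743 (array([548.6,  86. ]), array([29.6, 40.1]), -1.4) z 76.4 slope deg [-0.4 -0. ]
seated 1753 (array([546.6,  31.4]), array([30.1, 40.2]), -1.5) z 76.3 slope deg [-0.1 -0.2]
seated 891 (array([546. , -12.8]), array([22.5, 29.6]), 88.1) z 76.4 slope deg [-1.1 -1.2]
scene 132 (array([551.1, 222.2]), array([16.4, 43.3]), 32.0) [553.4 222.1  56.6]
side 113 (array([549.7, 220.7]), array([16.6, 42. ]), 30.2) [548.5 218.6  56.2]
```

View pics/s6.png

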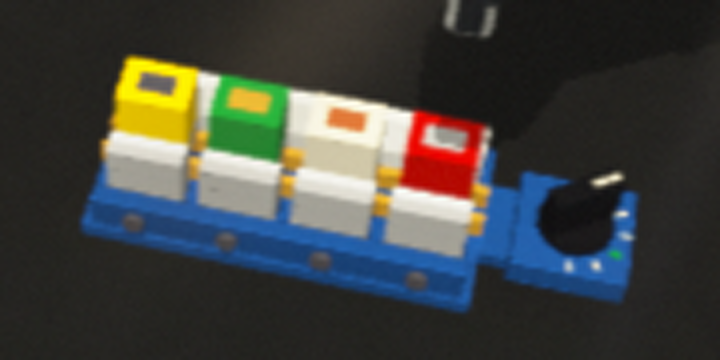

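All four blocks are seated level. The white pointer is at (605,182), towards (−x, +y), with the bar's short axis at about 31°: that is click 2 (60°). The green tick at (615,255) is 60° further clockwise. Now to the dial.

```bash
python3 - <<'E'
from h import *
go(550.7,222,115,28.5); print(arm.read_state()['joints'])
E
```

```text
pos [542.7 140.8 187.5] yaw 178.5 tilt [-0.18 -0.09] shift [-8.15 -0.6   7.23] n 3 per row [-2.72 -0.2   2.41] az -30.0
[ 5.42699655e-01  3.13686347e-01 -2.14836611e-01 -2.86199206e-04
 -1.04583056e+00 -5.68911025e-01]
```

Emit:
{"fn": "send_rows", "kwargs": {"targets": [{"x":-2.72,"y":-0.2,"z":1,"ax":0,"ay":0,"az":0,"gripper":-0.2},{"x":-2.72,"y":-0.2,"z":2,"ax":0,"ay":0,"az":0,"gripper":-0.2},{"x":-2.72,"y":-0.2,"z":2,"ax":0,"ay":0,"az":-7,"gripper":-0.2},{"x":0,"y":0,"z":2,"ax":0,"ay":0,"az":-7,"gripper":-0.2},{"x":0,"y":0,"z":0,"ax":0,"ay":0,"az":-7,"gripper":-0.2}]}}

```text
clock: 36.8
position: [548.6, 222.4, 113.1]
ee_rot: [0.819, -0.574, -0.002, 0.005]
contact_force: [-0.2, 0.1, -0.7]
gripper_width: 51.1
grasp_force: 0.0
```

Emit:
{"fn": "send_rows", "kwargs": {"targets": [{"x":0,"y":0,"z":0,"ax":0,"ay":0,"az":-7,"gripper":-0.2},{"x":0,"y":0,"z":0,"ax":0,"ay":0,"az":-2,"gripper":-0.2},{"x":0,"y":0,"z":0,"ax":0,"ay":0,"az":0,"gripper":-0.2},{"x":0,"y":0,"z":0,"ax":0,"ay":0,"az":0,"gripper":-0.2}]}}

```text
clock: 37.13
position: [551.3, 222.4, 118.2]
ee_rot: [0.859, -0.512, -0.0, 0.001]
contact_force: [0.4, -0.7, -0.2]
gripper_width: 51.2
grasp_force: 0.0
```

```bash
python3 - <<'E'
from h import *
im,W=wcloud(); save(im,'w7.png'); P=top(W,(550.7,222),52,64,30); print(len(P),rect(P),P.mean(0).round(1))
go(550.7,222,33,28.5)
E
```

```text
1145 (array([551.5, 221.6]), array([14.5, 42.9]), 32.8) [552.2 220.3  58.1]
pos [551.4 222.4 118.5] yaw -151.6 tilt [-0.07 -0.05] shift [0.   0.07 8.55] n 3 per row [0.   0.02 2.85] az -0.1
```

View pics/w7.png

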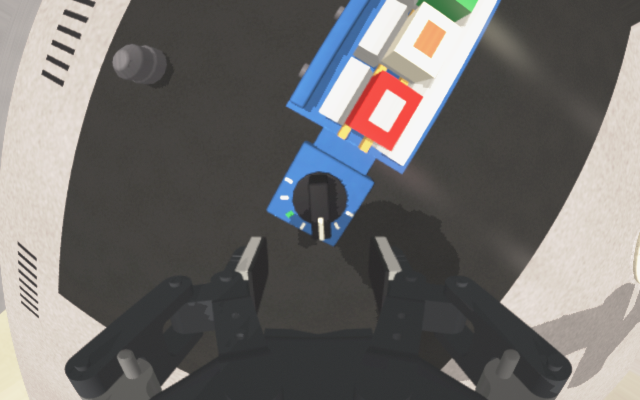

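The wrist view shows the pointer at (321,237) on tick 2 and the green tick at (290,214), two clicks clockwise. The objective is at (140,63), out of the way.

Emit:
{"fn": "send_rows", "kwargs": {"targets": [{"x":0,"y":0,"z":2.5,"ax":0,"ay":0,"az":-2,"gripper":-0.2},{"x":0,"y":0,"z":2.5,"ax":0,"ay":0,"az":0,"gripper":-0.2},{"x":0,"y":0,"z":2.0,"ax":0,"ay":0,"az":0,"gripper":-0.2},{"x":0,"y":0,"z":1.2,"ax":0,"ay":0,"az":0,"gripper":-0.2},{"x":0,"y":0,"z":0,"ax":0,"ay":0,"az":0,"gripper":-0.2}]}}

```text
clock: 37.6
position: [549.7, 221.2, 34.1]
ee_rot: [0.868, -0.497, -0.002, 0.003]
contact_force: [-0.4, 0.6, -0.1]
gripper_width: 51.2
grasp_force: 0.0
```

Emit:
{"fn": "send_rows", "kwargs": {"targets": [{"x":0,"y":0,"z":0,"ax":0,"ay":0,"az":0,"gripper":-0.2},{"x":0,"y":0,"z":0,"ax":0,"ay":0,"az":0,"gripper":1},{"x":0,"y":0,"z":0,"ax":0,"ay":0,"az":0,"gripper":1},{"x":0,"y":0,"z":0,"ax":0,"ay":0,"az":0,"gripper":1},{"x":0,"y":0,"z":0,"ax":0,"ay":0,"az":0,"gripper":1}]}}

```text
clock: 38.02
position: [550.4, 222.0, 38.6]
ee_rot: [0.868, -0.496, -0.001, 0.001]
contact_force: [-4.2, -1.1, 6.7]
gripper_width: 12.8
grasp_force: 59.8
```

Emit:
{"fn": "send_rows", "kwargs": {"targets": [{"x":0,"y":0,"z":0,"ax":0,"ay":0,"az":0,"gripper":1},{"x":0,"y":0,"z":0,"ax":0,"ay":0,"az":0,"gripper":1}]}}

```text
clock: 38.18
position: [550.4, 222.0, 38.6]
ee_rot: [0.868, -0.496, -0.001, 0.001]
contact_force: [-4.6, -0.0, 5.7]
gripper_width: 12.7
grasp_force: 59.6
```

```bash
python3 - <<'E'
from h import *
go(550.7,222,33,-31.5); print(arm.read_state()['contact_force'])
E
```

```text
pos [550.4 222.   38.6] yaw -149.5 tilt [-0.12 -0.06] shift [ 0.01 -0.03  0.56] n 1 per row [ 0.01 -0.03  0.56] az 62.0
[-4.63874307 -0.04638938  5.68557896]
```

Emit:
{"fn": "send_rows", "kwargs": {"targets": [{"x":0,"y":0,"z":0,"ax":0,"ay":0,"az":6.8,"gripper":1},{"x":0,"y":0,"z":0,"ax":0,"ay":0,"az":6.8,"gripper":1},{"x":0,"y":0,"z":0,"ax":0,"ay":0,"az":6.8,"gripper":1},{"x":0,"y":0,"z":0,"ax":0,"ay":0,"az":6.8,"gripper":1},{"x":0,"y":0,"z":0,"ax":0,"ay":0,"az":0,"gripper":1}]}}

```text
clock: 38.6
position: [550.6, 222.0, 38.6]
ee_rot: [0.726, -0.688, -0.0, 0.001]
contact_force: [-4.3, -1.6, 6.6]
gripper_width: 12.6
grasp_force: 59.6
```

Emit:
{"fn": "send_rows", "kwargs": {"targets": [{"x":0,"y":0,"z":0,"ax":0,"ay":0,"az":6.8,"gripper":1},{"x":0,"y":0,"z":0,"ax":0,"ay":0,"az":6.8,"gripper":1},{"x":0,"y":0,"z":0,"ax":0,"ay":0,"az":6.8,"gripper":1},{"x":0,"y":0,"z":0,"ax":0,"ay":0,"az":6.8,"gripper":1},{"x":0,"y":0,"z":0,"ax":0,"ay":0,"az":6.8,"gripper":1}]}}

```text
clock: 39.02
position: [550.8, 222.0, 38.7]
ee_rot: [-0.492, 0.87, -0.0, -0.001]
contact_force: [-4.1, -1.8, 5.1]
gripper_width: 12.8
grasp_force: 59.4
```

Emit:
{"fn": "send_rows", "kwargs": {"targets": [{"x":0,"y":0,"z":0,"ax":0,"ay":0,"az":0,"gripper":1},{"x":0,"y":0,"z":0,"ax":0,"ay":0,"az":0,"gripper":1}]}}

```text
clock: 39.18
position: [550.8, 222.0, 38.6]
ee_rot: [-0.494, 0.869, -0.0, -0.001]
contact_force: [-3.4, -1.1, 6.8]
gripper_width: 12.8
grasp_force: 59.6
```

```bash
python3 - <<'E'
from h import *
go(550.7,222,33,-31.5); s=arm.read_state(); print(s['contact_force'],s['wrist_torque'])
E
```

```text
pos [550.8 222.   38.6] yaw 149.3 tilt [-0.08 -0.05] shift [0.   0.01 0.56] n 1 per row [0.   0.01 0.56] az 0.8
[-3.42151516 -1.14120786  6.77082737] [-0.45501638  1.05666499 -0.04707077]
```

Now at yaw −30.7°, within a degree of click 4. I'll open, lift clear and check.

Emit:
{"fn": "send_rows", "kwargs": {"targets": [{"x":0,"y":0,"z":0,"ax":0,"ay":0,"az":0,"gripper":-0.2},{"x":0,"y":0,"z":0,"ax":0,"ay":0,"az":0,"gripper":-0.2},{"x":0,"y":0,"z":0,"ax":0,"ay":0,"az":0,"gripper":-0.2},{"x":0,"y":0,"z":0,"ax":0,"ay":0,"az":0,"gripper":-0.2},{"x":0,"y":0,"z":-1.5,"ax":0,"ay":0,"az":0,"gripper":-0.2}]}}

```text
clock: 39.6
position: [550.0, 221.6, 49.8]
ee_rot: [-0.494, 0.869, -0.0, -0.003]
contact_force: [-0.2, -0.7, 0.3]
gripper_width: 51.1
grasp_force: 0.0
```

Emit:
{"fn": "send_rows", "kwargs": {"targets": [{"x":0,"y":0,"z":-3,"ax":0,"ay":0,"az":0,"gripper":-0.2},{"x":0,"y":0,"z":-4,"ax":0,"ay":0,"az":0,"gripper":-0.2},{"x":0,"y":0,"z":-4,"ax":0,"ay":0,"az":0,"gripper":-0.2},{"x":0,"y":0,"z":-3,"ax":0,"ay":0,"az":0,"gripper":-0.2},{"x":0,"y":0,"z":0,"ax":0,"ay":0,"az":0,"gripper":-0.2}]}}

```text
clock: 40.02
position: [555.5, 224.6, 200.6]
ee_rot: [-0.495, 0.869, -0.0, 0.008]
contact_force: [1.2, -0.2, 0.6]
gripper_width: 51.2
grasp_force: 0.0
```

Emit:
{"fn": "send_rows", "kwargs": {"targets": [{"x":0,"y":0,"z":0,"ax":0,"ay":0,"az":0,"gripper":-0.2},{"x":0,"y":0,"z":0,"ax":0,"ay":0,"az":0,"gripper":-0.2}]}}

```text
clock: 40.18
position: [551.1, 222.5, 191.6]
ee_rot: [-0.495, 0.869, 0.0, -0.001]
contact_force: [-0.3, 0.8, -0.9]
gripper_width: 51.1
grasp_force: 0.0
```

```bash
python3 - <<'E'
from h import *
im,W=wcloud(); save(im,'w8.png')
P=top(W,(550.7,222),52,64,30); print('bar',len(P),rect(P))
for c in [(549,140.5),(548,86),(547,31),(546,-22)]: seated(W,c,23,73,84)
im,W=cloud('scene'); save(cv2.resize(im[160:250,270:450],None,fx=4,fy=4,interpolation=cv2.INTER_CUBIC),'s8.png')
for c in [(549,140.5),(548,86),(547,31),(546,-22)]: seated(W,c,23,70,84)
for t in ['dish','objective','reagent']:print(t,arm.boxes_of('scene',t)[0]['rect'])
E
```

```text
bar 651 (array([551.9, 222.1]), array([13.2, 43. ]), -30.5)
seated 1673 (array([549.2, 140.6]), array([30.7, 40.9]), -0.5) z 76.3 slope deg [0.1 0. ]
seated 1552 (array([548.1,  86.5]), array([30.5, 41.1]), -2.4) z 76.3 slope deg [-0.1  0. ]
seated 933 (array([546.5,  32.3]), array([30.3, 38.9]), -1.1) z 76.2 slope deg [-0.6 -0.3]Traceback (most recent call last):
  File "<stdin>", line 4, in <module>
  File "h.py", line 42, in seated
    P=top(W,c,zmin,zmax,r); P=P[np.abs(P[:,2]-np.percentile(P[:,2],75))<4]
                                              ~~~~~~~~~~~~~^^^^^^^^^^^
    return _quantile_unchecked(
        a, q, axis, out, overwrite_input, method, keepdims, weights)
    return _ureduce(a,
                    func=_quantile_ureduce_func,
    ...<5 lines>...
                    overwrite_input=overwrite_input,
                    method=method)
    r = func(a, **kwargs)
    result = _quantile(arr,
                       quantiles=q,
    ...<2 lines>...
                       out=out,
                       weights=wgt)
    slices_having_nans = np.isnan(arr[-1, ...])
                                  ~~~^^^^^^^^^
IndexError: index -1 is out of bounds for axis 0 with size 0
```

View pics/w8.png

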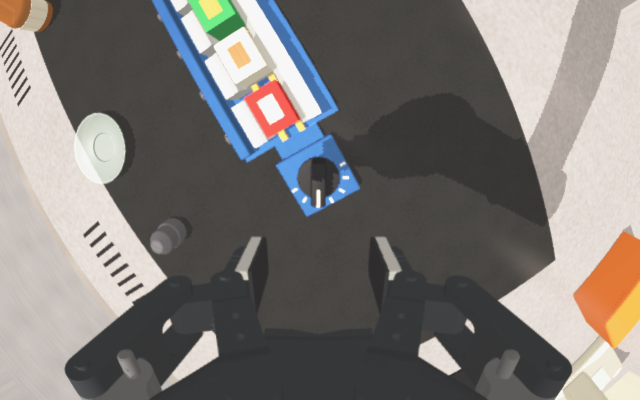

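The pointer (318,197) now sits on the fifth tick of seven, hiding the green one: the fourth click. One last check of the yellow block and the parallel ends.

```bash
python3 - <<'E'
from h import *
go(548,20,190,-1.5)
E
```

```text
pos [550.8 222.2 190.8] yaw 149.3 tilt [-0.14 -0.07] shift [ 17.53 -10.08   0.11] n 5 per row [ 3.51 -2.02  0.02] az -29.2
```

Emit:
{"fn": "send_rows", "kwargs": {"targets": [{"x":3.5,"y":-2.02,"z":0,"ax":0,"ay":0,"az":0,"gripper":-0.2},{"x":3.5,"y":-2.02,"z":0,"ax":0,"ay":0,"az":0,"gripper":-0.2},{"x":3.5,"y":-2.02,"z":0,"ax":0,"ay":0,"az":0,"gripper":-0.2},{"x":3.5,"y":-2.02,"z":0,"ax":0,"ay":0,"az":0,"gripper":-0.2},{"x":3.5,"y":-2.02,"z":0,"ax":0,"ay":0,"az":0,"gripper":-0.2}]}}

```text
clock: 40.65
position: [547.9, 18.7, 190.4]
ee_rot: [-0.495, 0.869, 0.0, -0.002]
contact_force: [1.4, 1.0, 0.8]
gripper_width: 51.2
grasp_force: 0.0
```

Emit:
{"fn": "send_rows", "kwargs": {"targets": [{"x":0,"y":0,"z":0,"ax":0,"ay":0,"az":-7,"gripper":-0.2},{"x":0,"y":0,"z":0,"ax":0,"ay":0,"az":-7,"gripper":-0.2},{"x":0,"y":0,"z":0,"ax":0,"ay":0,"az":-7,"gripper":-0.2},{"x":0,"y":0,"z":0,"ax":0,"ay":0,"az":-7,"gripper":-0.2},{"x":0,"y":0,"z":0,"ax":0,"ay":0,"az":0,"gripper":-0.2}]}}

```text
clock: 41.07
position: [548.3, 20.1, 190.4]
ee_rot: [-0.691, 0.723, 0.001, -0.002]
contact_force: [0.8, -0.4, -0.3]
gripper_width: 51.4
grasp_force: 0.0
```

Emit:
{"fn": "send_rows", "kwargs": {"targets": [{"x":0,"y":0,"z":0,"ax":0,"ay":0,"az":0,"gripper":-0.2},{"x":0,"y":0,"z":0,"ax":0,"ay":0,"az":0,"gripper":-0.2}]}}

```text
clock: 41.23
position: [548.8, 20.5, 191.3]
ee_rot: [-0.689, 0.724, 0.0, -0.001]
contact_force: [0.1, -0.3, -0.2]
gripper_width: 51.1
grasp_force: 0.0
```

```bash
python3 - <<'E'
from h import *
im,W=wcloud(); i=im.astype(int)
for c in [(547,31),(546,-22)]: seated(W,c,23,73,84)
with np.errstate(invalid='ignore'):
  near=(np.abs(W[...,0]-544)<60)&(W[...,1]>-110)&(W[...,1]<-45.5)
  for t,k in dict(brass=(i[...,0]>i[...,2]+70)&(np.abs(W[...,2]-22)<9),blue=(i[...,2]>i[...,0]+60)&(W[...,2]<14)).items():
    Q=W[k&near]; print(t,len(Q),Q.min(0).round(1))
    if t=='brass':
      for a in (Q[Q[:,0]<544],Q[Q[:,0]>544]): print(len(a),a.min(0).round(1))
print(arm.job_done())
E
```

```text
seated 1467 (array([546.8,  31.2]), array([29.9, 40.3]), -1.5) z 76.4 slope deg [-0.2  0.2]
seated 1666 (array([545.7, -22.1]), array([29.9, 39.1]), -2.4) z 76.5 slope deg [-0.7  0.2]
brass 74 [532.1 -51.6  22.6]
39 [532.1 -51.6  22.6]
35 [551.9 -51.6  22.8]
blue 575 [492.6 -54.   -0. ]
the job is handed in; nothing more can be done
None
```

The job is handed in at 41 s on the robot's clock: both parallels are flush, all four blocks are centred and level on them to within about a degree and 1–1.5 mm by camera, and the dial is released at its fourth click; I never touched the dish, objective or bottle but did not re-measure them, and the verdict was not reported back.

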